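Drive home the loose hinge screw of the folding shelf

TASK

One of the two big cross-recess screws in the strap hinges of the sloping folding shelf has worked loose and its head stands proud of the strap. Take the screwdriver from the bench block, drive that screw clockwise until its head is fully down on the strap, without gouging the shelf with the driver or shoving the jar or the dreidel aside, then put the screwdriver back upright in its hole in the block and let go.

Things in the scene. Friction and masses are not known exactly. Their poses are not given: they have to be found in the camera images.
- screw_head (a point): Loose screw: dark steel head 30 mm across, 10 mm high, on a steel strap hinge of the sloping shelf. Point: centre of the head's top face, sinking with it. z = screw axis, out of the shelf, up and towards the robot, 32 deg from vertical; x up the slope; axes do not turn with the screw. Recess: plain cross 8 mm deep, slots 6 mm wide and 18 mm long at right angles, at an unknown angle.
- screw_seat (a point): Fixed point on the loose screw's axis where the centre of its head's top is when home; axes as screw_head. It starts 4 to 6.3 mm proud, 2.6 to 4.2 rad from home. Clockwise seen from outside drives it in, 1.5 mm per rad. It turns stiffly (0.1 N m), stays as left, does not move when only pushed or lightly rubbed, and comes to a hard stop when home.
- strap_loose: Steel strap hinge (42 mm wide, 4 mm thick, about 60 mm either way along the slope) holding the loose screw. Origin on its upper face on the screw axis, 10 mm under screw_seat; z out of the shelf, x up the slope. It may be the left or right one of two straps 180 mm apart; the other has an equal screw already home, to be left so.
- shelf: Wooden folding shelf, fixed: batten, base rails and a leaf 340 mm wide, 235 mm long, 18 mm thick, opened to 32 deg so that it rises away from the robot. Origin on the sill under the middle of the hinge line, which is 34 mm up and 70 mm down the slope from the screws; x level, away from the robot; y along the hinge line; z up.
- driver_grip (a point): Screwdriver, 152 mm long, 0.13 to 0.21 kg, standing tip down in the block. Point on its axis in the wooden handle, 118 mm from the tip, 34 mm below the handle's top end. z from tip to handle; x and y square to the flats of the handle: square, 24 by 24 mm, 76 mm long. Below it a steel collar 30 mm across, 6 mm high, then a shank 14 mm across, 59 mm long, then the 11 mm cross bit.
- driver_tip (a point): Centre of the screwdriver's cross bit at its very end; z from tip to handle. Its two crossing blades lie along x and y, square to the handle's flats; they are 11 mm long and taper from 14 mm wide and 4.4 mm thick at the shank to 10 mm wide and 2 mm thick at the end.
- driver: The whole screwdriver (see driver_grip, driver_tip). Origin on its axis at the underside of the collar, 70 mm from the tip; axes as those of driver_tip.
- block_hole (a point): Mouth of the screwdriver's hole, centre of the top face of the fixed wooden bench block (70 x 150 mm, 82 mm high); z up. Hole 20 mm across, 76 mm deep, chamfered 3 mm; the collar rests on the top face, the tip then 70 mm below this point. The block is left or right of the shelf. Two smaller holes 50 mm either side are empty.
- jar_mid (a point): Centre of a cork-topped glass jar, 92 mm across, 134 mm high, standing loose on the sill, on the other side of the shelf from the block. To be left alone.
- dreidel_mid (a point): Centre of a ceramic dreidel, body 38 mm square, 80 mm long with point and stem, lying loose on the sill in front of the shelf. To be left alone.

How it is judged:
By the outcome, as a careful person would: the job done as asked, in the order asked, and still so for the second after the job is handed in, with the robot touching nothing.
It also fails if it takes over 72 s, if anything falls off the work surface, if the arm or the gripper's body presses on something with over 40 N, if the wrist force passes 120 N, or if a joint passes its speed limit or range.

ROBOT

A 6-joint arm with a two-finger parallel gripper is mounted at the origin on the work surface. World frame = base frame: x ahead of the robot, y to its left, z up, the work surface at z = 0. Lengths are in mm, angles in rad, forces in N, time in s.
With the tool pointing down it reaches from about 275 to 1000 mm from the base axis. Payload 8.4 kg.
Tool frame: the origin (TCP) lies on the mounting face of the last link; the fingertips stand 173 mm ahead of it and the grasp point (between the pads) lies 155 mm ahead of it; z points along the fingers, y is the direction in which the jaws open and shut (so a half turn about z gives the same grasp; the last joint's range is limited). The gripper opens to 85 mm and grips with 20 to 120 N. Pads are 22 mm wide; open, the fingers measure 114 mm over their backs; the gripper's body (76 mm by 85 mm) begins 54 mm behind the grasp point. The pads swing forward as they close: fully open they stand 13 mm farther back than shut.
Start: joints at [-1.325, 0.353, 1.633, -0, 1.155, -0.002], TCP at [153.293, -605.913, 404.681] pointing down, gripper open.
Joint ranges: [-2.63, 2.63], [-0.92, 2.1], [0.06, 2.66], [-1.3, 4.44], [0, 2.69], [-3.02, 3.02]. Speed limits (rad/s): [2.22, 2.22, 2.79, 3.14, 3.14, 3.14].

INTERFACE

Orientations are given as [roll, pitch, yaw] about the fixed x, y, z axes, in that order (R = Rz(yaw) Ry(pitch) Rx(roll)).
In Python, from rig import readout, imaging, ticket gives the robot as it stands.
- The arm moves only by the tool step_arm, never from a script. Its argument "deltas" is a list of rows, each an object with "translation": the shift along the tool's x, y, z in cm, a list of three; "rot": the turn, a rotation vector about the tool's x, y, z in rad, a list of three. In form: [{"translation": [x, y, z], "rot": [rx, ry, rz]}, ...]. A call has 1 to 8 rows; each row is the pose to reach, as a shift and turn from the pose commanded when the call began, along the tool's axes at that moment; what a row does not reach only later rows make up. A row lasts 1/8 s, in which the tool goes at most 62.5 mm and 10.7 degrees, less where a joint would pass 70% of its speed; a pose out of reach is approached as far as the arm can. A call with a gripper value outside its range is refused whole. "grip" is the closure in counts, from 0 (fully open) to 255 (shut), set as the call begins (left out, the last holds). The fingers move at their own pace and stop on an object; "squeeze" is the grip in N (left out, the last holds). Time passes only in rows, so rows that repeat a pose let the fingers close. It gives the time, the measured TCP pose, the force and the opening at its end, in the units of the state.
- readout.sense(): the state, without advancing time (a new reading comes with each control period).
- imaging.grab_frame(name): name is "side" or "top" or "wrist"; returns a dict with "image" (480x640x3 uint8, red, green, blue), "camera_matrix" (3x3 intrinsics, pixels), "k1" (the pictures are not rectified: a ray, as slopes to the right and down, at radius r is drawn at 1 + k1 r^2 times it, then the intrinsics apply), "world_to_cam" (4x4, takes a point from world to camera coordinates). Camera axes: x right, y up, looking along -z (the intrinsics and any distortion apply to the point x, -y, -z); pixel columns grow to the right and rows downward; lengths in mm; the calibration is good to about 2 mm. A picture is of the moment at which its call begins. There is no depth.
- ticket.sign_off(): hands the job in, once; it reports no verdict.
The state is a dict: "clock": time; "qpos": joint angles; "qvel": joint speeds; "joint_efforts": joint torques, N m; "eef_pos": TCP position; "tcp_rot": TCP orientation; "contact_force": force on the tool from outside, world axes, zero at the start; "wrist_torque": the same for the moment, N m; "opening": opening from 0.0 (shut) to 1.0 (fully open).
Only numpy, scipy, OpenCV 4.12 (cv2) and the standard library are available. Lean on these libraries where they do the work, as an engineer would, in place of code of your own. Each camera call takes 0.05 s, during which the arm holds its last target.

## Working session

There is one attempt and no reset: what is moved stays moved. The work goes in short steps, Python scripts to look and compute and a tool call to move; the robot and the scene stay as the last step left them, time stands still between calls to the robot, and variables do not carry over. Pictures are saved under pics/ and viewed, and the job is handed in when it is done.

Besides the shell and the picture viewer there is one more tool, called after ">>>" as name(argument=value, ...) on one line, values as JSON. step_arm: Moves the arm, as the interface text tells. Its arguments: {"type":"object","properties":{"deltas":{"type":"array","items":{"type":"object","properties":{"translation":{"type":"array","items":{"type":"number"}},"rot":{"type":"array","items":{"type":"number"}}}}},"grip":{"type":"number"},"squeeze":{"type":"number"}},"required":["deltas"]}

```bash
ls; mkdir -p pics
python3 - <<'E'
from rig import readout, imaging
import cv2
print(readout.sense())
for n in ["side","top","wrist"]:
    f=imaging.grab_frame(n)
    cv2.imwrite(f"pics/{n}0.png",f["image"][:,:,::-1])
    print(n,f["camera_matrix"],f["k1"],f["world_to_cam"])
E
```

```text
pics
{'clock': 0.0, 'qpos': array([-1.32539464e+00,  3.53612124e-01,  1.63412427e+00,  5.93251713e-07,
        1.15525927e+00, -2.38999560e-03]), 'qvel': array([ 4.68704996e-04,  1.56265569e-03,  9.18090913e-04, -1.15774599e-04,
       -8.83900321e-04, -6.73779412e-05]), 'joint_efforts': array([ 1.87420839e-03, -6.05234456e+01, -3.42069089e+01,  2.01266153e-04,
        9.32268013e-03, -3.23892516e-05]), 'eef_pos': array([ 153.23642488, -605.67098796,  403.98825836]), 'tcp_rot': array([-3.14018965e+00, -3.89560668e-06,  2.47791439e-01]), 'contact_force': array([-0.50456621, -0.31273671,  0.02710855]), 'wrist_torque': array([-0.01085281,  0.02190088, -0.03663662]), 'opening': 0.9996619763508368}
side [[574.08339233   0.         313.8174064 ]
 [  0.         574.08339233 234.64247776]
 [  0.           0.           1.        ]] -0.029896663121825998 [[-9.75494252e-01 -2.19930203e-01 -6.45532578e-03  4.73668728e+02]
 [ 1.45561882e-01 -6.67080777e-01  7.30626427e-01 -1.48378515e+02]
 [-1.64993042e-01  7.11782230e-01  6.82746917e-01 -1.12268342e+03]
 [ 0.00000000e+00  0.00000000e+00  0.00000
[... 172 characters left out ...]
0021105 [[-2.04469056e-02 -9.99772228e-01 -6.11688205e-03  1.76689473e+01]
 [ 9.97191609e-01 -2.08342539e-02  7.19362882e-02 -5.02116960e+02]
 [-7.20473438e-02 -4.62882896e-03  9.97390472e-01 -1.07847244e+03]
 [ 0.00000000e+00  0.00000000e+00  0.00000000e+00  1.00000000e+00]]
wrist [[352.34362936   0.         324.91011356]
 [  0.         352.34362936 231.71606491]
 [  0.           0.           1.        ]] -0.010527325572749444 [[ 2.45730108e-01 -9.69337966e-01 -7.88808356e-04 -6.26421952e+02]
 [ 9.23283701e-01  2.34302907e-01 -3.04383567e-01  4.05904747e+01]
 [ 2.95235368e-01  7.40679128e-02  9.52549223e-01 -3.78985356e+02]
 [ 0.00000000e+00  0.00000000e+00  0.00000000e+00  1.00000000e+00]]
```

View pics/side0.png

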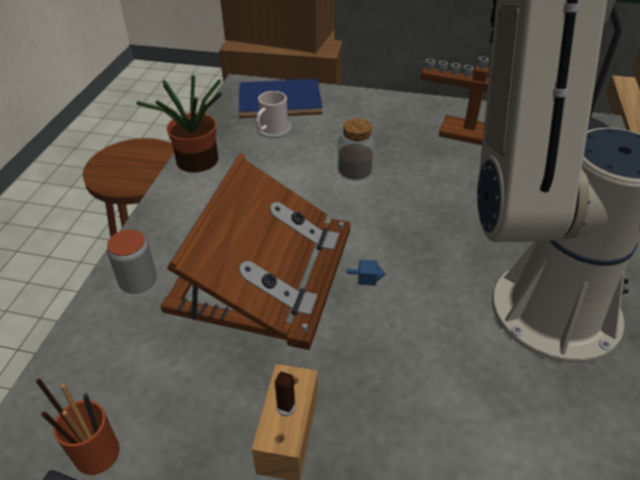

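View pics/top0.png

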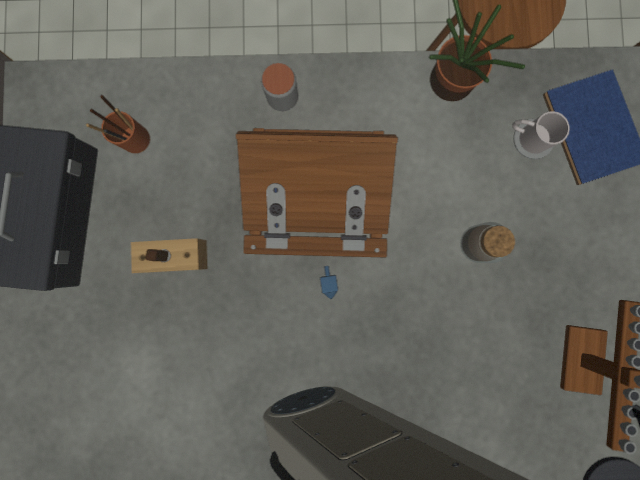

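View pics/wrist0.png

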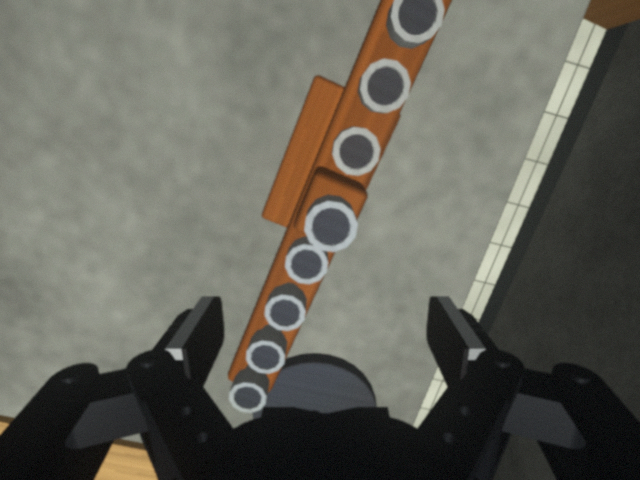

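Top view: shelf at centre with straps at about (276,210) and (355,212), block with driver at (165,255), jar at (490,240), dreidel at (328,285). The side view shows the same items. Zooming in.

```bash
cat > h.py <<'E'
import numpy as np, cv2
from scipy.spatial.transform import Rotation as R
from rig import readout, imaging
def cam(n):
    f=imaging.grab_frame(n); return f
def proj(f,p):
    p=np.atleast_2d(p).astype(float); W=f["world_to_cam"]; c=p@W[:3,:3].T+W[:3,3]
    s=np.c_[c[:,0]/-c[:,2],-c[:,1]/-c[:,2]]; r2=(s**2).sum(1,keepdims=True)
    s=s*(1+f["k1"]*r2); K=f["camera_matrix"]
    return s@np.diag([K[0,0],K[1,1]])+K[:2,2]
def ray(f,uv):
    K=f["camera_matrix"]; d=(np.array(uv,float)-K[:2,2])/[K[0,0],K[1,1]]; s=d.copy()
    for _ in range(10): s=d/(1+f["k1"]*(s@s))
    W=f["world_to_cam"]; v=W[:3,:3].T@np.array([s[0],-s[1],-1]); o=-W[:3,:3].T@W[:3,3]
    return o,v/np.linalg.norm(v)
def onplane(f,uv,n,d):  # n.p=d
    o,v=ray(f,uv); n=np.array(n,float); return o+v*(d-n@o)/(n@v)
def onz(f,uv,z): return onplane(f,uv,[0,0,1],z)
def tri(obs):
    A=np.zeros((3,3));b=np.zeros(3);L=[ray(f,u) for f,u in obs]
    for o,v in L:
        P=np.eye(3)-np.outer(v,v);A+=P;b+=P@o
    p=np.linalg.solve(A,b); return p,[np.linalg.norm((np.eye(3)-np.outer(v,v))@(p-o)) for o,v in L]
def crop(f,x0,y0,x1,y1,k,name):
    cv2.imwrite("pics/"+name,cv2.resize(f["image"][y0:y1,x0:x1,::-1],None,fx=k,fy=k,interpolation=cv2.INTER_CUBIC))
E
python3 - <<'E'
from h import *
t=cam("top");s=cam("side")
crop(t,120,180,420,310,2.6,"t1.png")
crop(s,140,140,400,340,3,"s1.png")
crop(s,240,350,340,480,4.5,"s2.png")
crop(t,120,220,220,290,8,"t2.png")
E
```

```text
(no output)
```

View pics/t1.png

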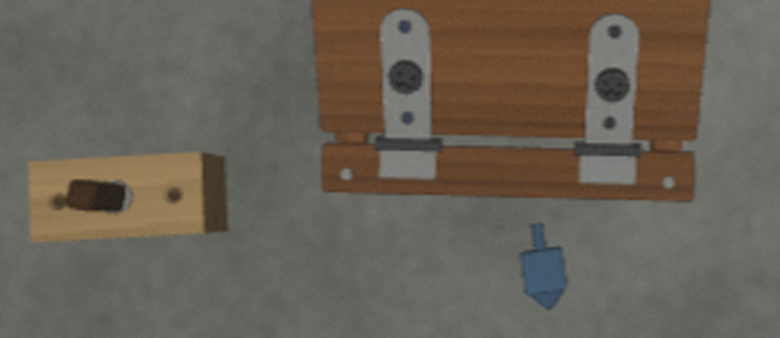

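View pics/s1.png

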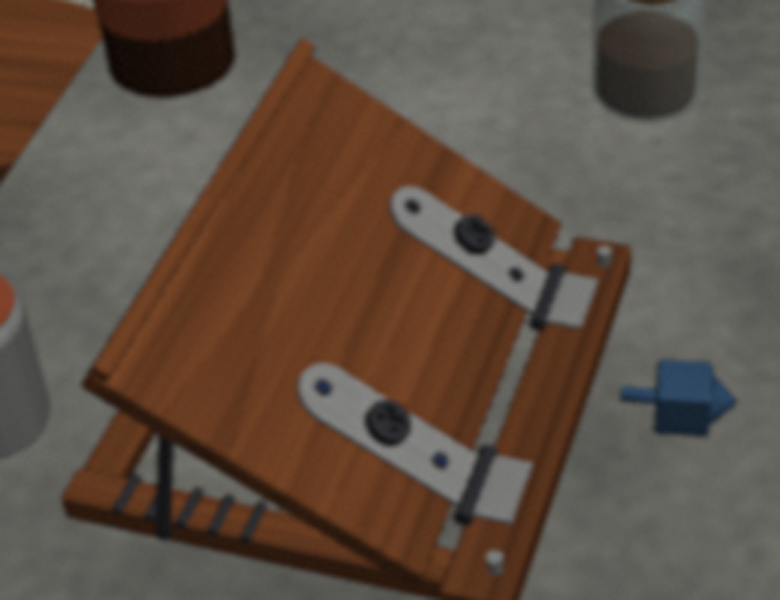

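View pics/s2.png

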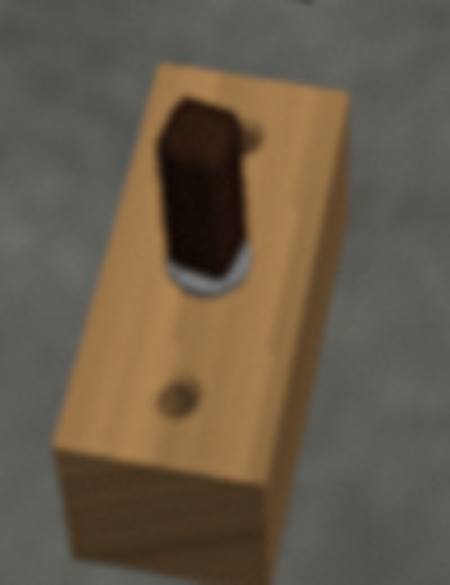

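View pics/t2.png

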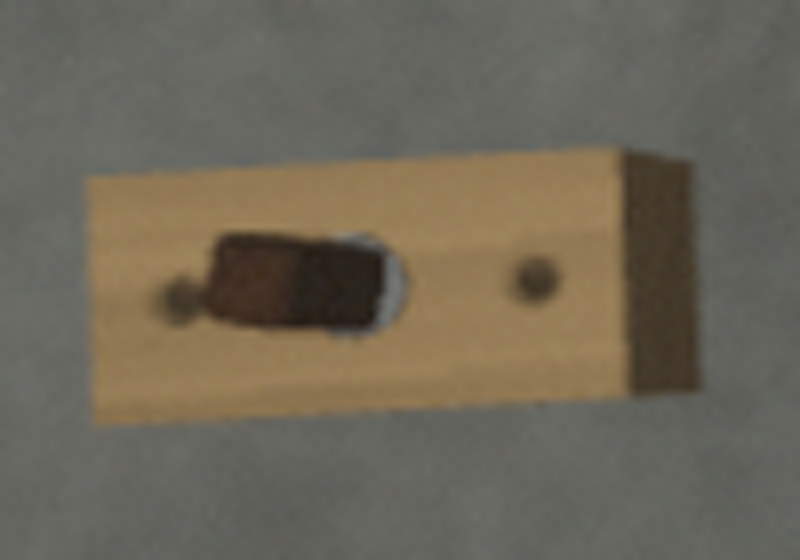

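Run:
```python
from h import *
t=cam("top");s=cam("side")
print("hole mid top",onz(t,(142.5,257.5),82),onz(t,(187.1,254.75),82))
print("hole side",onz(s,(240+178/4.5,350+398/4.5),82),onz(s,(240+252/4.5,350+137/4.5),82))
print("handletop",onz(t,(152.2,255),164),onz(s,(240+202/4.5,350+122/4.5),164))
for nm,u,v in [("L",(120+405/2.6,180+76/2.6),(140+388/3,140+422/3)),("R",(120+612/2.6,180+85/2.6),(140+475/3,140+234/3))]:
    print(nm,tri([(t,u),(s,v)]))
print("dreidel",onz(t,(120+543/2.6,180+270/2.6),19),"jar",onz(t,(498,241),134))
# shelf hinge pins
print("pinL",tri([(t,(120+408/2.6,180+144/2.6)),(s,(140+475/3,140+486/3))]),"pinR",tri([(t,(120+608/2.6,180+149/2.6)),(s,(140+548/3,140+297/3))]))
```

```text
hole mid top [445.66659409 411.50735633  82.        ] [449.79038639 311.01818977  82.        ]
hole side [443.27606389 415.19048994  82.        ] [443.49814477 313.78600513  82.        ]
handletop [448.64770421 358.81793403 164.        ] [445.54328683 362.39747146 164.        ]
L (array([547.62612224, 110.62652376,  76.43069562]), [np.float64(1.4856875903435827), np.float64(1.4856875903436808)])
R (array([535.47636164, -69.52203045,  80.93486129]), [np.float64(1.414084834640855), np.float64(1.4140848346408172)])
dreidel [375.67773492  -6.42844797  19.        ] jar [ 464.05540122 -367.58131032  134.        ]
pinL (array([491.3139292 , 113.48926174,  32.04102889]), [np.float64(1.064017511050862), np.float64(1.0640175110508234)]) pinR (array([482.64615643, -67.74997827,  32.43683864]), [np.float64(1.3973136475571823), np.float64(1.3973136475571968)])
```

```bash
cat >> h.py <<'E'
def pose(s=None):
    s=s or readout.sense(); return np.array(s["eef_pos"]),R.from_euler("xyz",s["tcp_rot"])
def delta(p,r,s=None):
    p0,r0=pose(s); t=r0.inv().apply(np.array(p)-p0)/10; w=(r0.inv()*r).as_rotvec()
    print("trans",t.round(2),"rot",w.round(3),"dist",round(np.linalg.norm(t)*10,1),"ang",round(np.linalg.norm(w),3), "rows",np.linalg.norm(t)*10/62.5,np.linalg.norm(w)/0.187)
def down(yaw): # tool pointing down; tool x at heading yaw
    return R.from_euler("xyz",[np.pi,0,yaw])
E
python3 - <<'E'
from h import *
w=cam("wrist");p,r=pose()
W=w["world_to_cam"];o=-W[:3,:3].T@W[:3,3]
print("cam in tool",r.inv().apply(o-p)); print("axes in tool (rows x,y,look)",r.inv().apply(W[:3,:3]*np.array([[1],[1],[-1]])).round(3))
print(r.as_matrix().round(3))
delta([400,-20,420],down(0.25))
E
```

```text
cam in tool [77.00336675  1.88865421 31.23034584]
axes in tool (rows x,y,look) [[ 0.     1.    -0.   ]
 [ 0.953 -0.     0.304]
 [-0.304  0.     0.953]]
[[ 0.969  0.245 -0.   ]
 [ 0.245 -0.969  0.   ]
 [-0.    -0.    -1.   ]]
trans [ 38.29 -50.75  -1.53] rot [-0.     0.    -0.002] dist 635.9 ang 0.002 rows 10.174693553657326 0.011949284129702782
```

Run:
```python
from h import *
delta([500,20,420],down(0.0))
```

```text
trans [ 48.96 -52.18  -1.53] rot [-0.     0.     0.248] dist 715.7 ang 0.248 rows 11.451001764290268 1.3249960494265443
```

>>> step_arm(deltas=[{"translation": [6.1, -6.5, -0.2], "rot": [0, 0, 0.03]}, {"translation": [12.2, -13, -0.4], "rot": [0, 0, 0.06]}, {"translation": [18.3, -19.5, -0.6], "rot": [0, 0, 0.09]}, {"translation": [24.4, -26, -0.8], "rot": [0, 0, 0.12]}, {"translation": [30.5, -32.5, -1.0], "rot": [0, 0, 0.15]}, {"translation": [36.6, -39, -1.2], "rot": [0, 0, 0.18]}, {"translation": [42.7, -45.5, -1.4], "rot": [0, 0, 0.215]}, {"translation": [48.96, -52.18, -1.53], "rot": [0, 0, 0.248]}], grip=0)

```text
clock: 1.4
eef_pos: [396.1, -166.8, 416.2]
tcp_rot: [3.141, -0.001, -0.002]
contact_force: [0.9, -1.9, -0.3]
opening: 0.998
```

Run:
```python
from h import *
print(pose()[0],readout.sense()["clock"])
delta([500,20,420],down(0.0))
```

```text
[ 396.11286434 -166.79171789  416.21085007] 1.4
trans [ 10.36 -18.7   -0.38] rot [ 0.001 -0.001 -0.002] dist 213.8 ang 0.002 rows 3.4203360016787383 0.011172002019414476
```

>>> step_arm(deltas=[{"translation": [10.4, -18.7, -0.4], "rot": [0, 0, 0]}, {"translation": [10.4, -18.7, -0.4], "rot": [0, 0, 0]}, {"translation": [10.4, -18.7, -0.4], "rot": [0, 0, 0]}, {"translation": [10.4, -18.7, -0.4], "rot": [0, 0, 0]}, {"translation": [10.4, -18.7, -0.4], "rot": [0, 0, 0]}])

```text
clock: 2.02
eef_pos: [500.2, 19.9, 419.7]
tcp_rot: [-3.141, -0.0, 0.003]
contact_force: [-0.5, -0.5, -0.5]
opening: 0.996
```

Run:
```python
from h import *
w=cam("wrist");print(pose()[0],readout.sense()["clock"])
print(proj(w,[[547,110,76],[535,-69,81],[447,362,82]]))
cv2.imwrite("pics/w1.png",w["image"][:,:,::-1])
```

```text
[499.5294381   18.84161225 419.54317136] 2.075
[[219.22466124 155.94450461]
 [424.67893571 171.2008343 ]
 [-37.23773081 263.50418956]]
```

View pics/w1.png

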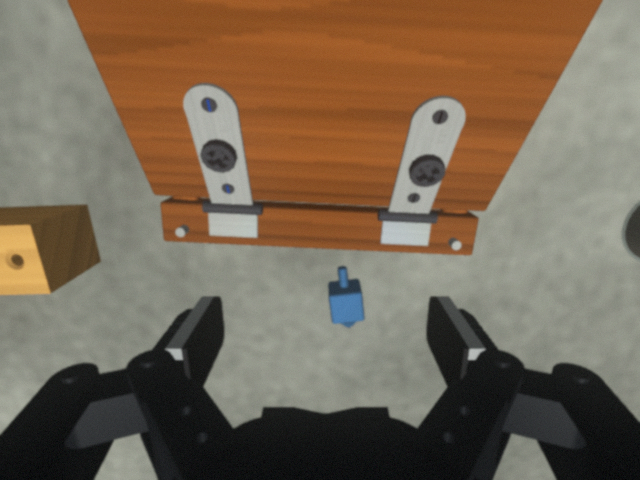

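Heads at about (219,156) and (427,170), as predicted; the dreidel is at (346,298). Zooming in on the heads.

Run:
```python
import cv2,numpy as np
i=cv2.imread("pics/w1.png")
a=cv2.resize(i[125:190,185:255],None,fx=5.6,fy=5.6,interpolation=cv2.INTER_CUBIC)
b=cv2.resize(i[140:205,392:462],None,fx=5.6,fy=5.6,interpolation=cv2.INTER_CUBIC)
o=np.hstack([a,b]);o=np.clip(o.astype(float)*1.6+10,0,255).astype(np.uint8)
cv2.imwrite("pics/w1z.png",o)
```

```text
(no output)
```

View pics/w1z.png

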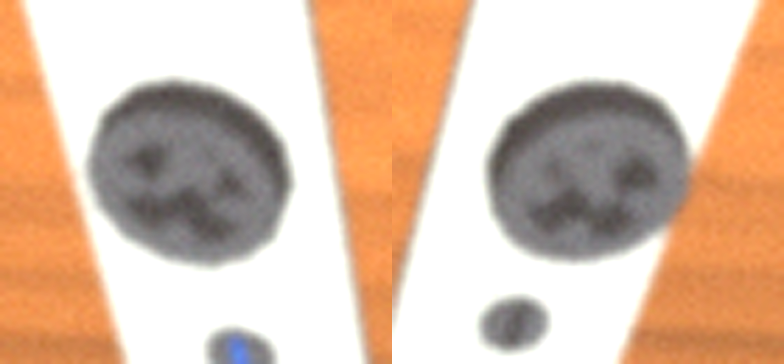

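Run:
```python
from h import *
t=cam("top");s=cam("side");w=cam("wrist")
L=[(t,(275.8,209.2)),(s,(269.3,280.7)),(w,(218.6,157.2))]
Rr=[(t,(355.4,212.7)),(s,(298.3,218)),(w,(426.8,171.3))]
for o in (L,Rr):
    print(tri(o),tri([o[0],o[2]])[0],tri([o[1],o[2]])[0])
crop(t,255,190,375,235,6.5,"t3.png")
crop(s,250,195,320,300,5.5,"s3.png")
```

```text
(array([546.82480978, 109.64416644,  75.66373178]), [np.float64(2.721968235910945), np.float64(0.4419407627703091), np.float64(2.4480066809941534)]) [546.94233848 108.46408794  81.3836333 ] [545.70435512 108.82694377  74.75184373]
(array([534.83191473, -70.7458267 ,  81.45638295]), [np.float64(2.452427739331368), np.float64(1.2997099615066716), np.float64(2.685094724465117)]) [535.31686487 -68.44976925  96.85200121] [533.97246281 -73.42399524  78.26611402]
```

View pics/s3.png

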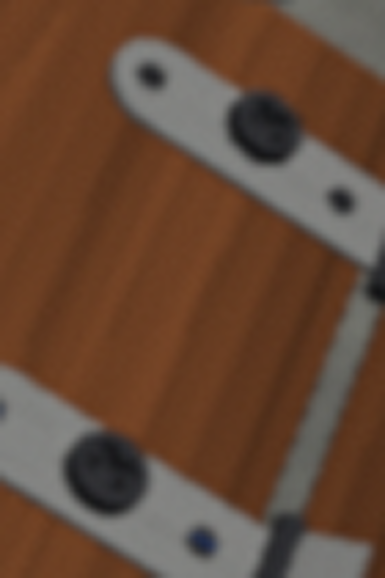

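Run:
```python
from h import *
print(readout.sense()["qpos"])
delta([446,362,420],down(0.0))
```

```text
[ 3.20644504e-02  1.40661540e-01  1.87972380e+00 -2.89018600e-04
  1.12156466e+00  1.60407647e+00]
trans [ -5.34 -34.45  -0.04] rot [ 0.     0.    -0.001] dist 348.6 ang 0.001 rows 5.577521118831655 0.006290752619484891
```

>>> step_arm(deltas=[{"translation": [-5.3, -34.4, 0], "rot": [0, 0, 0]}, {"translation": [-5.3, -34.4, 0], "rot": [0, 0, 0]}, {"translation": [-5.3, -34.4, 0], "rot": [0, 0, 0]}, {"translation": [-5.3, -34.4, 0], "rot": [0, 0, 0]}, {"translation": [-5.3, -34.4, 0], "rot": [0, 0, 0]}, {"translation": [-5.3, -34.4, 0], "rot": [0, 0, 0]}, {"translation": [-5.3, -34.4, 0], "rot": [0, 0, 0]}])

```text
clock: 3.1
eef_pos: [446.4, 363.3, 419.6]
tcp_rot: [-3.141, -0.0, 0.001]
contact_force: [0.1, -1.2, -0.0]
opening: 1.0
```

Run:
```python
from h import *
w=cam("wrist");print(pose()[0],readout.sense()["clock"],readout.sense()["qpos"])
print(proj(w,[[446,362,82],[446,362,164]]))
cv2.imwrite("pics/w2.png",w["image"][:,:,::-1])
crop(w,200,120,440,300,3.2,"w2z.png")
import pickle;pickle.dump(w,open("w2.pkl","wb"))
```

```text
[446.60413238 362.02914658 419.56376401] 3.15 [ 6.78669065e-01  2.61536132e-01  1.72679579e+00 -3.38577208e-04
  1.15383012e+00  2.24918749e+00]
[[323.93456914 210.48999729]
 [323.62588139 240.51536974]]
```

View pics/w2z.png

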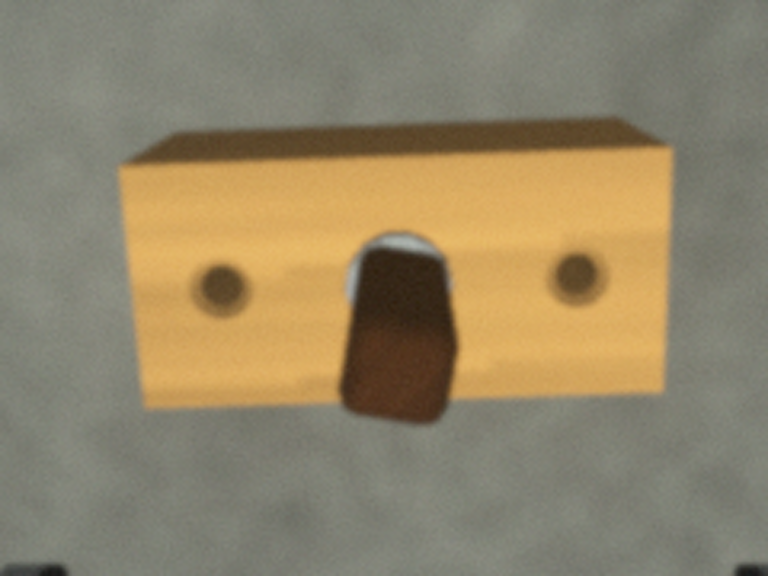

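Run:
```python
from h import *
import pickle;w=pickle.load(open("w2.pkl","rb"))
q=lambda x,y:(200+x/3.2,120+y/3.2)
a=onz(w,q(222,288),82);b=onz(w,q(577,274),82);print(a,b,(a+b)/2,np.linalg.norm(a-b),np.arctan2(-(a-b)[0],(a-b)[1]))
# block top corners
for c in [(121,165),(672,147),(663,393),(146,408)]: print("corner",onz(w,q(*c),82))
img=w["image"]; z=img[120:300,200:440]
hsv=cv2.cvtColor(z,cv2.COLOR_RGB2HSV)
# top face of handle: reddish brown
L=z.astype(int)
for p in [(400,380),(400,290),(400,340),(380,330),(430,345),(300,450),(300,340)]:
    print(p,z[int(p[1]/3.2),int(p[0]/3.2)])
for e in [((457,345),(443,415)),((355,318),(343,395)),((350,408),(430,421)),((357,318),(455,340))]:
    A,B=[onz(w,q(*c),164) for c in e];d=B-A;print("edge",A.round(1),B.round(1),np.arctan2(d[1],d[0])%(np.pi/2))
```

```text
[446.3754389  410.87282301  82.        ] [450.56087314 311.6963471   82.        ] [448.46815602 361.28458505  82.        ] 99.2647532246069 0.0421768580455438
corner [480.64065736 436.67073737  82.        ]
corner [485.72292247 287.7971133   82.        ]
corner [415.41281156 285.13303646  82.        ]
corner [410.55713736 434.5547355   82.        ]
(400, 380) [81 52 29]
(400, 290) [53 39 23]
(400, 340) [72 46 27]
(380, 330) [77 52 31]
(430, 345) [77 49 31]
(300, 450) [123 121 113]
(300, 340) [213 166  93]
edge [455.  349.2 164. ] [439.4 351.9 164. ] 1.3985482647461605
edge [460.8 370.4 164. ] [443.9 373.1 164. ] 1.4117071394967815
edge [441.  371.7 164. ] [438.  354.7 164. ] 1.4007010461371419
edge [460.8 370.  164. ] [456.1 349.7 164. ] 1.342903597221902
```

Run:
```python
from h import *
delta([448.6,361.2,285],down(1.40))
```

```text
trans [ 0.2   0.07 13.46] rot [ 0.0e+00  1.0e-03 -1.4e+00] dist 134.6 ang 1.4 rows 2.1532979018957112 7.4844118666254795
```

>>> step_arm(deltas=[{"translation": [0.2, 0.1, 2], "rot": [0, 0, -0.18]}, {"translation": [0.2, 0.1, 4], "rot": [0, 0, -0.36]}, {"translation": [0.2, 0.1, 6], "rot": [0, 0, -0.54]}, {"translation": [0.2, 0.1, 8], "rot": [0, 0, -0.72]}, {"translation": [0.2, 0.1, 10], "rot": [0, 0, -0.9]}, {"translation": [0.2, 0.1, 11.5], "rot": [0, 0, -1.08]}, {"translation": [0.2, 0.1, 12.5], "rot": [0, 0, -1.26]}, {"translation": [0.2, 0.1, 13.46], "rot": [0, 0, -1.4]}])

```text
clock: 4.15
eef_pos: [449.3, 359.1, 285.0]
tcp_rot: [-3.141, 0.001, 1.403]
contact_force: [0.8, -0.2, 0.2]
opening: 1.003
```

Run:
```python
from h import *
delta([448.6,361.2,285],down(1.40)); print(readout.sense()["qpos"])
```

```text
trans [ 0.19 -0.1  -0.  ] rot [-0.     0.001  0.003] dist 2.2 ang 0.003 rows 0.034656064915500155 0.014548163003978532
[ 6.71853575e-01  4.17746918e-01  1.84081529e+00 -4.39379981e-04
  8.83564994e-01  8.40282964e-01]
```

>>> step_arm(deltas=[{"translation": [0.1, -0.05, 0], "rot": [0, 0, 0]}, {"translation": [0.1, -0.05, 0], "rot": [0, 0, 0]}, {"translation": [0.1, -0.05, 0], "rot": [0, 0, 0]}, {"translation": [0.1, -0.05, 0], "rot": [0, 0, 0]}, {"translation": [0.1, -0.05, 0], "rot": [0, 0, 0]}, {"translation": [0.1, -0.05, 0], "rot": [0, 0, 0]}, {"translation": [0.1, -0.05, 0], "rot": [0, 0, 0]}, {"translation": [0.1, -0.05, 0], "rot": [0, 0, 0]}], grip=255, squeeze=80)

```text
clock: 5.15
eef_pos: [448.5, 362.5, 285.8]
tcp_rot: [3.141, -0.0, 1.4]
contact_force: [-0.1, -3.0, 5.9]
opening: 0.269
```

Run:
```python
from h import *
w=cam("wrist");s=readout.sense();print(s["eef_pos"],s["tcp_rot"],s["clock"],s["opening"],s["contact_force"],s["wrist_torque"])
cv2.imwrite("pics/w3.png",w["image"][:,:,::-1])
```

```text
[448.49971409 362.47430647 285.81455265] [ 3.14078701e+00 -3.97116698e-04  1.39946575e+00] 5.2 0.270731021074055 [ 0.94190264 -1.8028246   5.23479329] [-0.34516514  0.02901156 -0.07874289]
```

View pics/w3.png

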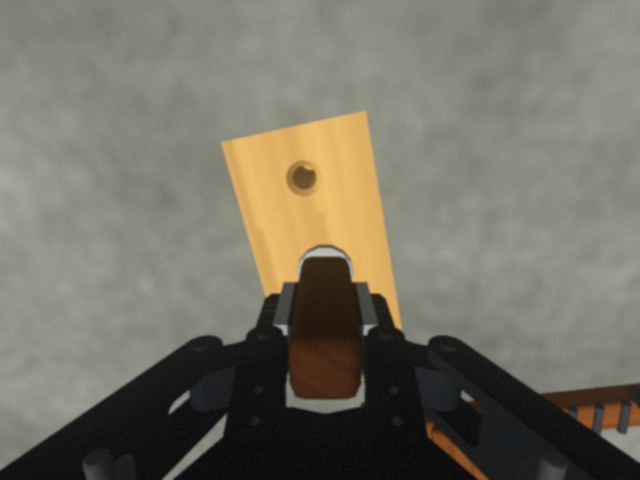

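Driver gripped squarely (handle at (325,330), jaw opening 23 mm). Lifting straight out, then turning.

>>> step_arm(deltas=[{"translation": [0, 0, -3], "rot": [0, 0, 0]}, {"translation": [0, 0, -6], "rot": [0, 0, 0]}, {"translation": [0, 0, -9], "rot": [0, 0, -0.1]}, {"translation": [0, 0, -12], "rot": [0, 0, -0.28]}, {"translation": [0, 0, -14.5], "rot": [0, 0, -0.46]}, {"translation": [0, 0, -15], "rot": [0, 0, -0.64]}, {"translation": [0, 0, -15], "rot": [0, 0, -0.82]}, {"translation": [0, 0, -15], "rot": [0, 0, -1.0]}])

```text
clock: 6.2
eef_pos: [448.0, 362.4, 434.9]
tcp_rot: [-3.141, -0.0, 2.406]
contact_force: [0.2, -1.2, -2.0]
opening: 0.27
```

```bash
cat >> h.py <<'E'
PSI=-0.05; TH=np.deg2rad(32)
n=np.array([-np.sin(TH)*np.cos(PSI),-np.sin(TH)*np.sin(PSI),np.cos(TH)])
e1=np.array([np.cos(TH)*np.cos(PSI),np.cos(TH)*np.sin(PSI),np.sin(TH)]); e2=np.cross(n,e1)
def screwR(a):
    x=np.cos(a)*e1+np.sin(a)*e2; z=-n; y=np.cross(z,x); return R.from_matrix(np.c_[x,y,z])
E
python3 - <<'E'
from h import *
s=readout.sense();print(s["clock"],s["opening"],s["contact_force"],s["qpos"])
S=np.array([535,-70,81.])
T=S+n*(273.8+60);print(T)
delta(T,screwR(np.pi))
p0,r0=pose();r1=screwR(np.pi);wv=(r0.inv()*r1).as_rotvec()
E
```

```text
6.2 0.27026102116868816 [ 0.19338253 -1.23221299 -1.97875685] [ 6.77479192e-01  2.49758775e-01  1.70709706e+00  7.00465013e-05
  1.18537942e+00 -1.57253229e-01]
[358.33401235 -61.15933217 364.0784545 ]
trans [-21.79 -37.4    7.1 ] rot [-0.192 -0.537 -0.668] dist 438.7 ang 0.878 rows 7.018444645749352 4.694531642034831
```

>>> step_arm(deltas=[{"translation": [-2.7, -4.7, 0.5], "rot": [-0.024, -0.067, -0.083]}, {"translation": [-5.4, -9.4, 1.2], "rot": [-0.048, -0.134, -0.167]}, {"translation": [-8.2, -14, 2], "rot": [-0.072, -0.2, -0.25]}, {"translation": [-10.9, -18.7, 3], "rot": [-0.096, -0.268, -0.334]}, {"translation": [-13.6, -23.4, 4], "rot": [-0.12, -0.336, -0.418]}, {"translation": [-16.3, -28, 5], "rot": [-0.144, -0.403, -0.5]}, {"translation": [-19, -32.7, 6], "rot": [-0.168, -0.47, -0.585]}, {"translation": [-21.8, -37.4, 7.1], "rot": [-0.192, -0.537, -0.668]}])

```text
clock: 7.2
eef_pos: [363.9, -23.3, 370.0]
tcp_rot: [3.11, 0.504, 3.026]
contact_force: [0.8, 0.6, -2.2]
opening: 0.273
```

Run:
```python
from h import *
w=cam("wrist");s=readout.sense();print(s["clock"],s["opening"],s["contact_force"],s["qpos"])
S=np.array([535,-70,81.])
delta(S+n*(273.8+60),screwR(np.pi))
p,r=pose();print("tip",p+r.apply([0,0,273.8]),proj(w,[p+r.apply([0,0,273.8]),S]))
cv2.imwrite("pics/w4.png",w["image"][:,:,::-1])
import pickle;pickle.dump((w,s),open("w4.pkl","wb"))
```

```text
7.25 0.2701030897542311 [-1.64839518  0.78678579 -2.66735202] [-0.07838645 -0.14578426  2.34702942  0.03382226  0.43552715 -1.57880228]
trans [ 0.36 -3.7   0.3 ] rot [-0.001 -0.053 -0.048] dist 37.3 ang 0.071 rows 0.596066707325653 0.3817679417688457
tip [495.72000319 -31.09193887 129.68417227] [[326.1732691  231.42928518]
 [286.07067329 225.71667524]]
```

View pics/w4.png

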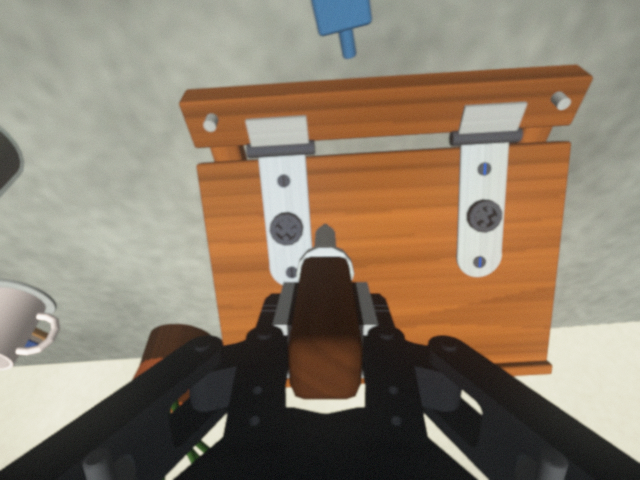

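Driver tip at about (325,227), loose-side screw (world right) at (286,228), other at (484,215).

Run:
```python
import cv2,numpy as np
i=cv2.imread("pics/w4.png")
a=cv2.resize(i[200:260,260:350],None,fx=8,fy=8,interpolation=cv2.INTER_CUBIC)
b=cv2.resize(i[185:245,454:514],None,fx=4,fy=4,interpolation=cv2.INTER_CUBIC)
f=lambda o:np.clip(o.astype(float)*1.8+10,0,255).astype(np.uint8)
cv2.imwrite("pics/w4z.png",f(a));cv2.imwrite("pics/w4y.png",f(b))
```

```text
(no output)
```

View pics/w4z.png

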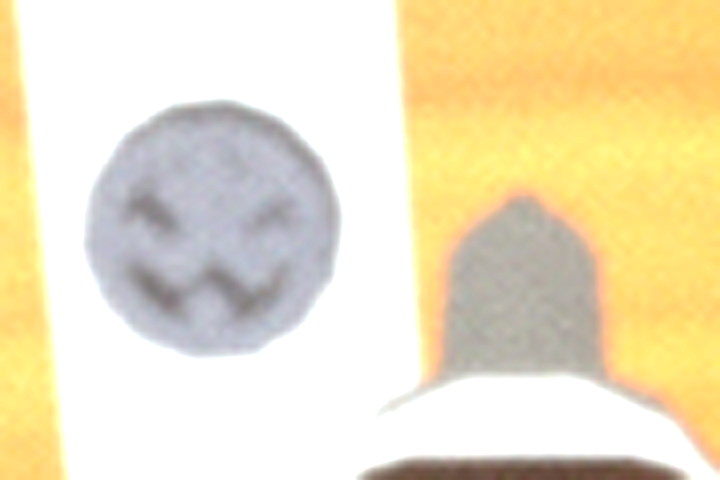

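View pics/w4y.png

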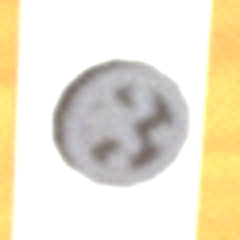

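Run:
```python
from h import *
import pickle;w,s=pickle.load(open("w4.pkl","rb"))
t=cam("top");sd=cam("side")
# w1 frame pose: rebuild via tool-fixed camera from logged TCP
p,r=pose(s);W=w["world_to_cam"];Rc=W[:3,:3]@r.as_matrix();oc=r.inv().apply(-W[:3,:3].T@W[:3,3]-p)
def fr(p,r):
    Rw=Rc@r.as_matrix().T; o=np.array(p)+r.apply(oc); M=np.eye(4);M[:3,:3]=Rw;M[:3,3]=-Rw@o
    return dict(w,world_to_cam=M)
w1=fr([499.53,18.84,419.54],R.from_euler("xyz",[-3.141,0,0.002]))
for o in ([(w1,(426.8,171.3)),(w,(286.6,228.5))],[(w1,(218.6,157.2)),(w,(484.8,215.5))]):
    P,res=tri(o);print(P,res,"n.P",n@P)
    q=o+[(t,(355.4,212.7)),(sd,(298.3,218))] if P[1]<0 else o+[(t,(275.8,209.2)),(sd,(269.3,280.7))]
    P,res=tri(q);print("  all",P,res,"n.P",n@P)
# hinge pins / direction
SR=P
# cross angle: map image marks on plane through (535,-70,80)
d=n@np.array([535,-70,80.])
q=lambda x,y:onplane(w,(260+x/8,200+y/8),n,d)
for a,b in [((130,195),(175,225)),((130,265),(180,305)),((210,270),(245,310)),((255,225),(295,205)),((180,305),(210,270)),((245,310),(290,265)),((55,480),(15,0)),((425,380),(398,0))]:
    v=q(*b)-q(*a);print("ang in slope frame deg",round(np.degrees(np.arctan2(v@e2,v@e1)),1),"len",np.linalg.norm(v).round(1))
print("tool x ang",np.degrees(np.arctan2(r.apply([1,0,0])@e2,r.apply([1,0,0])@e1)))
print("centre",q(213,228),"tip ray vs tip",proj(w,p+r.apply([0,0,273.8])))
```

```text
[533.87101865 -68.43092775  85.47367656] [np.float64(0.6892667572380741), np.float64(0.6892667572380777)] n.P -211.8815746761256
  all [534.8172106 -68.7356291  83.385552 ] [np.float64(1.318112214511985), np.float64(1.2131909321526717), np.float64(1.804495501733564), np.float64(1.6664894264549501)] n.P -214.16125344283685
[546.5877893  111.03762698  79.27371573] [np.float64(0.6836705698183804), np.float64(0.6836705698184611)] n.P -219.11666843747756
  all [547.16741382 111.25616096  78.10347725] [np.float64(1.1551207355653), np.float64(0.5921820200629241), np.float64(1.8774732919431392), np.float64(1.4985980816875546)] n.P -220.41006943712836
ang in slope frame deg 51.7 len 6.1
ang in slope frame deg 46.4 len 7.3
ang in slope frame deg 36.0 len 6.1
ang in slope frame deg 113.8 len 5.2
ang in slope frame deg 136.2 len 5.5
ang in slope frame deg 132.1 len 7.5
ang in slope frame deg 178.9 len 56.6
ang in slope frame deg -179.8 len 44.4
tool x ang 177.27442576781593
centre [537.85566872 -69.96912477  81.78122556] tip ray vs tip [[326.1732691  231.42928518]]
```

Run:
```python
from h import *
import pickle;w,s=pickle.load(open("w4.pkl","rb"))
S=onplane(w,(286.6,228.5),n,-213.5);print(S)
delta(S+n*(273.8+14),screwR(3.927))
```

```text
[535.17542301 -69.38339919  84.40907415]
trans [-0.01 -3.78  4.63] rot [ 0.019 -0.054 -0.848] dist 59.8 ang 0.85 rows 0.9564511825668219 4.54414591163462
```

>>> step_arm(deltas=[{"translation": [0, -1.9, 1], "rot": [0.004, -0.01, -0.17]}, {"translation": [0, -3.8, 2], "rot": [0.008, -0.02, -0.34]}, {"translation": [0, -3.8, 3], "rot": [0.012, -0.03, -0.51]}, {"translation": [0, -3.8, 4], "rot": [0.016, -0.042, -0.68]}, {"translation": [0, -3.8, 4.6], "rot": [0.019, -0.054, -0.848]}, {"translation": [0, -3.8, 4.6], "rot": [0.019, -0.054, -0.848]}])

```text
clock: 8.1
eef_pos: [384.0, -60.0, 328.9]
tcp_rot: [-2.727, 0.385, -2.321]
contact_force: [-0.6, 0.1, -1.7]
opening: 0.271
```

Run:
```python
from h import *
import pickle
w=cam("wrist");s=readout.sense();print(s["clock"],s["opening"],s["contact_force"],s["qpos"])
S=np.array([535.2,-69.4,84.4])
delta(S+n*(273.8+14),screwR(3.927),s)
p,r=pose(s);print(proj(w,[p+r.apply([0,0,273.8]),S]))
print("tip z",p+r.apply([0,0,273.8]))
i=w["image"][180:270,270:380,::-1]
cv2.imwrite("pics/w5z.png",np.clip(cv2.resize(i,None,fx=6.5,fy=6.5,interpolation=cv2.INTER_CUBIC).astype(float)*1.6,0,255).astype(np.uint8))
cv2.imwrite("pics/w5.png",w["image"][:,:,::-1])
pickle.dump((w,s),open("w5.pkl","wb"))
sd=cam("side");crop(sd,230,160,360,270,6,"s5z.png")
```

```text
8.15 0.27267900508028886 [ 0.25937362  0.362217   -1.89283506] [-0.19349834 -0.01863604  2.36954257  0.32571187  0.24976823 -2.79425863]
trans [ 0.21 -0.04  0.01] rot [ 0.002  0.002 -0.   ] dist 2.2 ang 0.003 rows 0.03444267117588469 0.01786867557884845
[[326.11361772 234.64658881]
 [324.70105663 225.34440313]]
tip z [528.94801172 -66.40613028  96.99959384]
```

View pics/w5z.png

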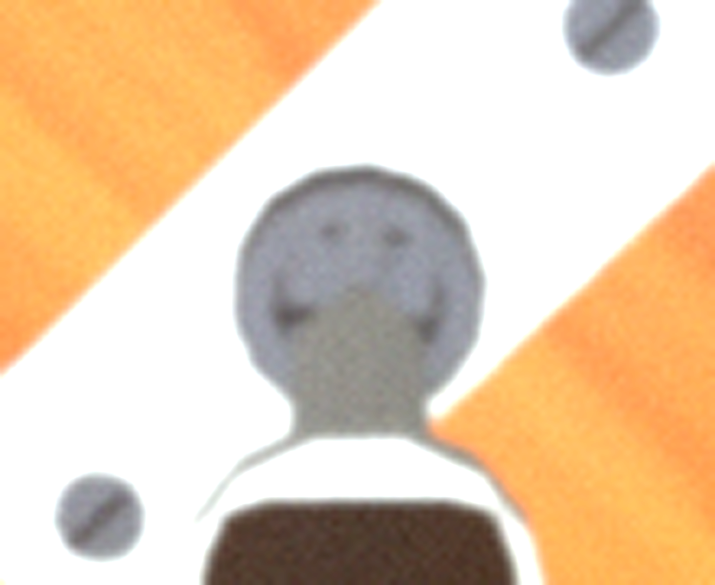

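View pics/s5z.png

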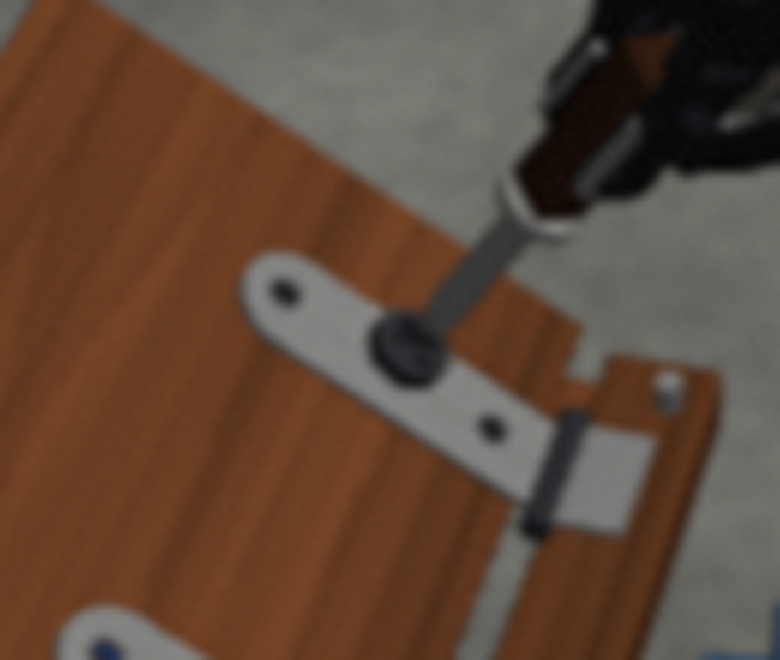

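Wrist view: loose head centred at about (325.5,225), cross square to the bit, tip just below it around (326,224–234). I'll measure the bit outline by colour.

Run:
```python
from h import *
import pickle
for nm in ("w4","w5"):
    w,s=pickle.load(open(nm+".pkl","rb")); p,r=pose(s)
    P=[p+r.apply(v) for v in ([0,0,273.8],[5,0,273.8],[0,5,273.8],[0,-5,273.8],[-5,0,273.8],[7,0,262.8],[0,7,262.8],[0,-7,262.8])]
    print(nm,proj(w,P).round(1).tolist())
w,s=pickle.load(open("w5.pkl","rb"))
i=w["image"].astype(float);i=cv2.GaussianBlur(i,(3,3),0)
d=i[:,:,2]-i[:,:,0]  # blue-red
z=d[195:250,300:352]
z=cv2.resize(np.clip(z*5+128,0,255).astype(np.uint8),None,fx=12,fy=10,interpolation=cv2.INTER_CUBIC)
cv2.imwrite("pics/w5d.png",z)
```

```text
w4 [[326.2, 231.4], [326.1, 224.8], [333.1, 231.4], [319.3, 231.5], [326.2, 238.0], [326.1, 226.6], [336.3, 236.2], [316.2, 236.3]]
w5 [[326.1, 234.6], [326.1, 228.1], [333.0, 234.7], [319.2, 234.6], [326.1, 241.2], [326.2, 230.0], [336.2, 239.6], [316.1, 239.6]]
```

View pics/w5d.png

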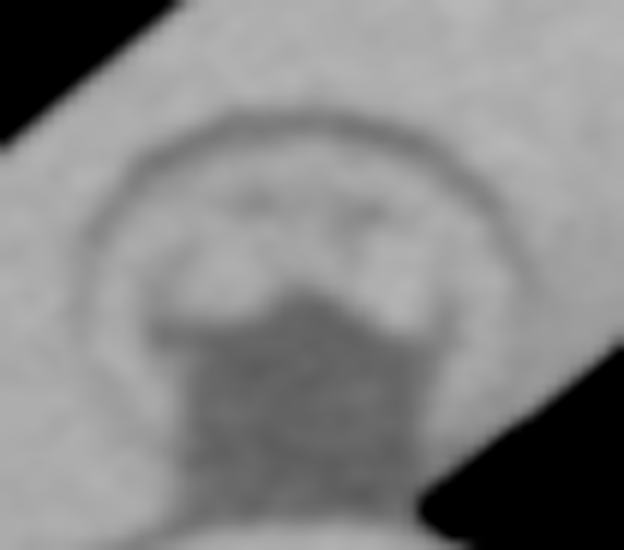

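>>> step_arm(deltas=[{"translation": [0, 0, 0], "rot": [0, 0, 0]}, {"translation": [0, 0, 0], "rot": [0, 0, 0]}])

```text
clock: 8.45
eef_pos: [383.8, -60.7, 329.5]
tcp_rot: [-2.724, 0.385, -2.32]
contact_force: [0.8, 0.8, -1.4]
opening: 0.27
```

Run:
```python
from h import *
import pickle
w=cam("wrist");s=readout.sense();print(s["clock"],s["qpos"])
S=np.array([535.2,-69.4,84.4])
delta(S+n*(273.8+14),screwR(3.927),s)
p,r=pose(s)
P=[p+r.apply(v) for v in ([0,0,273.8],[5,0,273.8])]
print(proj(w,P+[S]))
pickle.dump((w,s),open("w6.pkl","wb"))
i=w["image"][180:270,270:380,::-1]
cv2.imwrite("pics/w6z.png",np.clip(cv2.resize(i,None,fx=7,fy=6.5,interpolation=cv2.INTER_CUBIC).astype(float)*1.6,0,255).astype(np.uint8))
```

```text
8.5 [-0.19557216 -0.01959673  2.37000188  0.32768832  0.24868725 -2.80145844]
trans [0.16 0.02 0.04] rot [0.    0.003 0.003] dist 1.6 ang 0.004 rows 0.026209733259147754 0.023478601568083297
[[326.45382436 234.40412508]
 [326.46533371 227.8203317 ]
 [326.50425956 225.54201582]]
```

View pics/w6z.png

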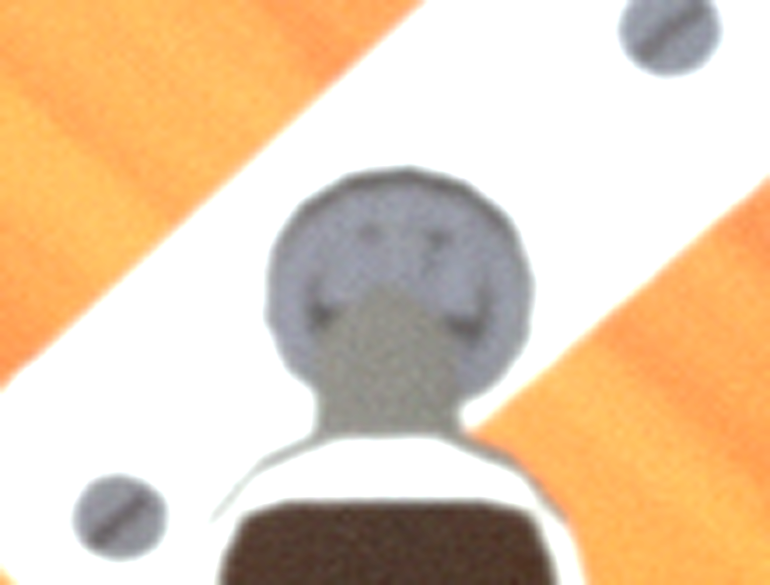

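```bash
cat >> h.py <<'E'
# fixed tool->camera from the resting start frame
RC=np.array([[0,1,0],[0.9526,0,0.3043],[0.3043,0,-0.9526]]); OC=np.array([77.0,1.89,31.23])
def tframe(w):
    M=np.eye(4);M[:3,:3]=RC;M[:3,3]=-RC@OC; return dict(w,world_to_cam=M)
def ttool(w,uv,z): return onz(tframe(w),uv,z)
E
python3 - <<'E'
from h import *
import pickle
for k in ("w2","w4","w5","w6"):
    a=pickle.load(open(k+".pkl","rb"))
    if k=="w2": continue
    w,s=a; p,r=pose(s);W=w["world_to_cam"]
    print(k,r.inv().apply(-W[:3,:3].T@W[:3,3]-p).round(2),(W[:3,:3]@r.as_matrix()).round(4).tolist())
w,s=a
print(proj(tframe(w),[[0,0,273.8],[5,0,273.8]]))
for g in (8,11,14,17,20): print(g,ttool(w,(327.1,224.9),273.8+g))
E
```

```text
w4 [ 7.774e+01 -7.000e-02  3.049e+01] [[-0.0092, 1.0, 0.0005], [0.9523, 0.0086, 0.3051], [0.3051, 0.0033, -0.9523]]
w5 [79.94 -1.16 31.11] [[0.0032, 1.0, -0.0001], [0.9524, -0.003, 0.3049], [0.3049, -0.0011, -0.9524]]
w6 [79.88 -1.07 30.86] [[0.0003, 1.0, 0.0003], [0.9523, -0.0004, 0.3051], [0.3051, 0.0002, -0.9523]]
[[322.29353022 231.07389306]
 [322.27780514 224.43633798]]
8 [  2.27054607   3.51479134 281.8       ]
11 [  1.37578581   3.53424459 284.8       ]
14 [  0.48102554   3.55369784 287.8       ]
17 [ -0.41373472   3.5731511  290.8       ]
20 [ -1.30849498   3.59260435 293.8       ]
```

>>> step_arm(deltas=[{"translation": [0.03, 0.09, 0.5], "rot": [0, 0, 0.06]}, {"translation": [0.03, 0.09, 0.9], "rot": [0, 0, 0.06]}, {"translation": [0.03, 0.09, 0.9], "rot": [0, 0, 0.06]}, {"translation": [0.03, 0.09, 0.9], "rot": [0, 0, 0.06]}])

```text
clock: 9.0
eef_pos: [387.8, -60.7, 321.2]
tcp_rot: [-2.747, 0.408, -2.378]
contact_force: [0.4, -0.3, -1.9]
opening: 0.273
```

```bash
cat > look.py <<'E'
from h import *
import pickle,sys
nm=sys.argv[1]
w=cam("wrist");s=readout.sense();print(s["clock"],s["qpos"].round(3),s["contact_force"].round(1),s["wrist_torque"].round(2),s["eef_pos"].round(1),"along n",(n@s["eef_pos"]).round(2))
S=np.array([535.2,-69.4,84.4])
pickle.dump((w,s),open(nm+".pkl","wb"))
i=w["image"][190:260,280:370,::-1]
cv2.imwrite(f"pics/{nm}z.png",np.clip(cv2.resize(i,None,fx=8,fy=8,interpolation=cv2.INTER_CUBIC).astype(float)*1.7,0,255).astype(np.uint8))
E
python3 look.py w7
```

```text
9.05 [-0.192  0.006  2.371  0.359  0.223 -2.773] [ 0.6  0.1 -2. ] [ 0.05  0.39 -0.04] [387.8 -60.7 321.2] along n 65.58
```

View pics/w7z.png

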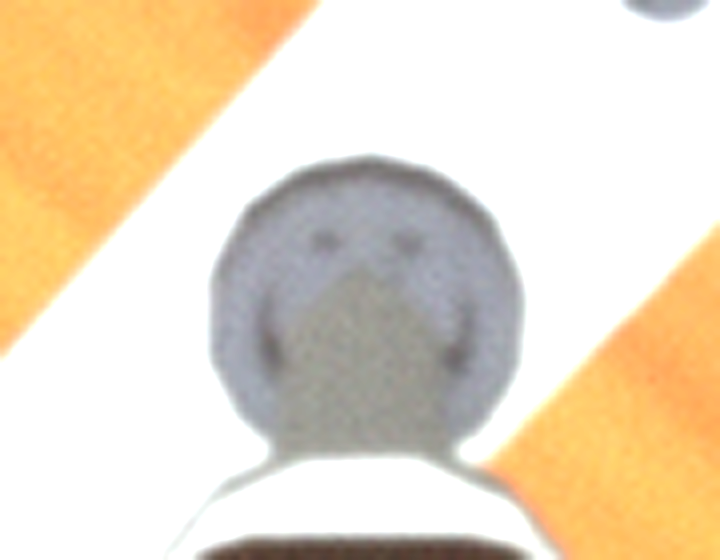

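Run:
```python
from h import *
import pickle
w,s=pickle.load(open("w7.pkl","rb"));p,r=pose(s)
S=np.array([535.2,-69.4,84.4])
delta(S+n*(273.8+5),screwR(3.927-0.06),s)
print("tilt err",np.degrees(np.arccos(-r.apply([0,0,1])@n)), "tip",p+r.apply([0,0,273.8]),n@(p+r.apply([0,0,273.8])))
```

```text
trans [ 0.11 -0.08  0.03] rot [0.001 0.002 0.005] dist 1.4 ang 0.006 rows 0.022773873797930753 0.030005912782147322
tilt err 0.14726449155611673 tip [533.05700375 -67.34309667  89.25360521] -208.21637916814745
```

>>> step_arm(deltas=[{"translation": [-0.06, 0, 0.1], "rot": [0, 0, 0.01]}, {"translation": [-0.06, 0, 0.3], "rot": [0, 0, 0.01]}, {"translation": [-0.06, 0, 0.3], "rot": [0, 0, 0.01]}])

```text
clock: 9.43
eef_pos: [389.8, -60.3, 318.7]
tcp_rot: [-2.751, 0.412, -2.388]
contact_force: [-0.1, 0.4, -1.5]
opening: 0.272
```

```bash
python3 look.py w8
```

```text
9.475 [-0.19   0.015  2.37   0.366  0.215 -2.768] [ 0.5 -0.3 -2.4] [ 0.    0.45 -0.01] [389.8 -60.3 318.8] along n 62.43
```

View pics/w8z.png

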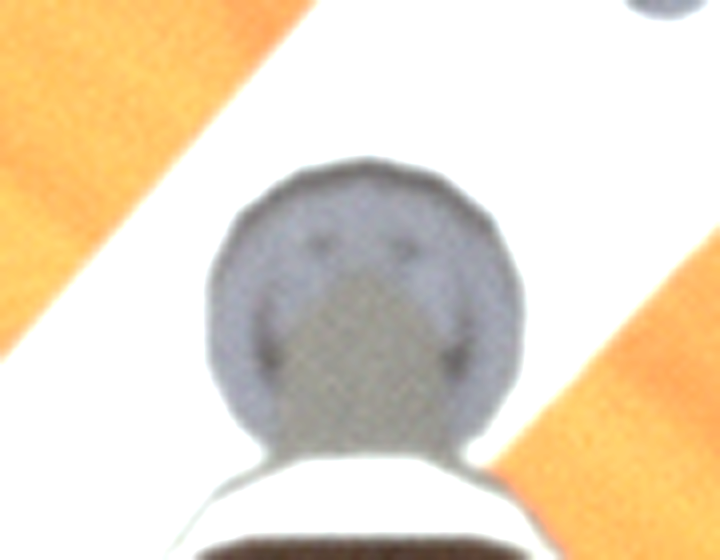

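>>> step_arm(deltas=[{"translation": [-0.08, 0, 0.1], "rot": [0, 0, 0.0]}, {"translation": [-0.08, 0, 0.25], "rot": [0, 0, 0.0]}, {"translation": [-0.08, 0, 0.4], "rot": [0, 0, 0.0]}, {"translation": [-0.08, 0, 0.4], "rot": [0, 0, 0.0]}])

```text
clock: 9.98
eef_pos: [392.5, -59.9, 315.6]
tcp_rot: [-2.751, 0.412, -2.388]
contact_force: [-0.3, 0.3, -2.7]
opening: 0.272
```

```bash
python3 look.py w9
```

```text
10.025 [-0.187  0.027  2.369  0.377  0.205 -2.777] [ 0.2 -0.7 -1.5] [ 0.03  0.44 -0.02] [392.4 -59.9 315.7] along n 58.44
```

View pics/w9z.png

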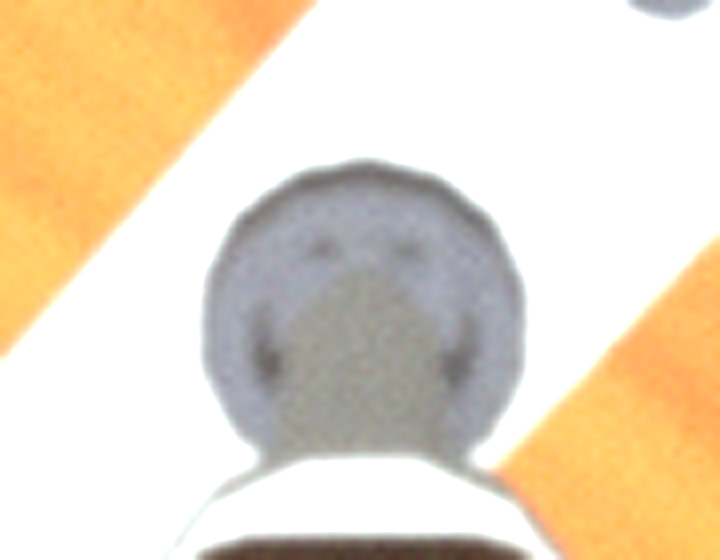

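Run:
```python
from h import *
import pickle
w,s=pickle.load(open("w9.pkl","rb"));p,r=pose(s)
i=cv2.cvtColor(w["image"],cv2.COLOR_RGB2GRAY).astype(float)
for row in (224,226,228,230,232,234):
    l=i[row,290:365]; print(row,l.astype(int).tolist()[10:60])
sd=cam("side");crop(sd,260,180,350,250,8.5,"s9z.png")
print("side tip",proj(sd,[p+r.apply([0,0,273.8]),p+r.apply([0,0,203.8]),p+r.apply([0,0,197.8])]))
```

```text
224 [218, 216, 217, 211, 194, 151, 109, 94, 95, 99, 101, 97, 99, 96, 98, 98, 101, 99, 100, 97, 98, 96, 94, 93, 91, 93, 90, 93, 91, 90, 96, 95, 94, 98, 100, 102, 98, 95, 93, 97, 97, 95, 95, 89, 106, 152, 192, 210, 217, 217]
226 [214, 218, 215, 207, 180, 137, 102, 97, 100, 100, 101, 99, 99, 98, 98, 97, 100, 98, 100, 99, 94, 98, 97, 92, 90, 94, 90, 92, 92, 92, 90, 94, 101, 100, 104, 101, 100, 96, 94, 94, 99, 98, 98, 91, 93, 126, 177, 207, 214, 216]
228 [219, 216, 218, 207, 173, 127, 99, 100, 101, 99, 102, 94, 89, 88, 97, 99, 100, 98, 97, 93, 92, 93, 92, 91, 93, 93, 89, 89, 92, 94, 91, 92, 96, 101, 101, 101, 96, 94, 92, 97, 96, 98, 100, 97, 94, 121, 172, 202, 210, 214]
230 [218, 220, 218, 203, 166, 121, 98, 100, 100, 102, 95, 90, 82, 85, 93, 98, 95, 95, 93, 94, 96, 92, 91, 94, 94, 92, 95, 91, 92, 90, 90, 89, 91, 93, 94, 98, 96, 90, 82, 86, 94, 99, 99, 98, 103, 122, 169, 203, 214, 216]
232 [216, 217, 217, 204, 170, 125, 102, 100, 100, 102, 94, 87, 77, 77, 89, 92, 94, 96, 96, 95, 93, 94, 93, 92, 94, 95, 89, 96, 89, 89, 91, 90, 88, 91, 93, 91, 92, 83, 80, 84, 93, 98, 98, 99, 103, 129, 176, 207, 216, 218]
234 [220, 219, 216, 208, 172, 121, 99, 99, 100, 103, 97, 82, 70, 66, 67, 82, 90, 94, 93, 94, 94, 94, 96, 91, 89, 91, 92, 92, 92, 94, 93, 90, 90, 89, 85, 75, 70, 70, 72, 82, 93, 101, 98, 100, 103, 129, 178, 209, 217, 216]
side tip [[296.27834216 217.7147999 ]
 [313.19287572 198.70653573]
 [314.70807882 197.00398646]]
```

View pics/s9z.png

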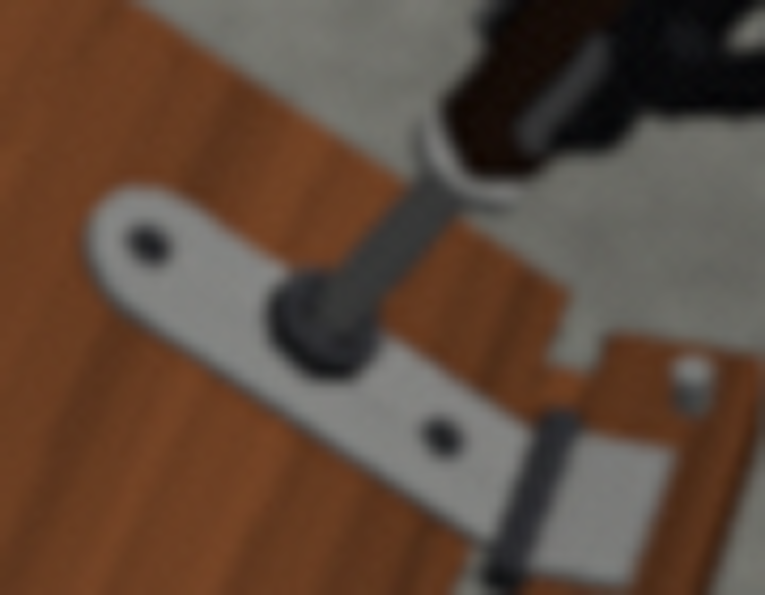

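Run:
```python
from h import *
import pickle
w,s=pickle.load(open("w9.pkl","rb"))
i=cv2.cvtColor(w["image"],cv2.COLOR_RGB2GRAY).astype(float)
L=[]
for row in range(212,247):
    l=i[row]; 
    a=next((c for c in range(325,295,-1) if l[c]>160),None);b=next((c for c in range(325,355) if l[c]>160),None)
    if a is None or b is None or abs(b-a)<15: continue
    a2=a+(l[a]-160)/(l[a]-l[a+1]);b2=b-(l[b]-160)/(l[b]-l[b-1]);L.append((row,a2,b2))
L=np.array(L)
for r in L: print(r.round(1),(r[2]-r[1]).round(2),((r[1]+r[2])/2).round(2))
from scipy.optimize import least_squares
m=(L[:,0]>=229)&(L[:,0]<=243)
f=lambda q:np.r_[((L[m,1]-q[0])/q[2])**2,((L[m,2]-q[0])/q[2])**2]+np.r_[((L[m,0]-q[1])/(q[2]*.953))**2]*1 .__int__() if False else np.r_[((L[m,1]-q[0])/q[2])**2+((L[m,0]-q[1])/(q[2]*.953))**2-1,((L[m,2]-q[0])/q[2])**2+((L[m,0]-q[1])/(q[2]*.953))**2-1]
o=least_squares(f,[325,230,20]);print(o.x,o.cost)
```

```text
[212.  314.3 336. ] 21.66 325.14
[213.  312.7 337.4] 24.69 325.02
[214.  311.4 338.5] 27.08 324.93
[215.  310.3 339.8] 29.58 325.05
[216.  308.9 341. ] 32.06 324.97
[217.  308.2 341.8] 33.58 325.01
[218.  307.6 342.5] 34.87 325.05
[219.  307.1 342.8] 35.67 324.98
[220.  306.6 343.4] 36.75 325.01
[221.  306.2 343.8] 37.59 324.97
[222.  305.7 344.3] 38.6 324.99
[223.  305.2 344.7] 39.47 324.94
[224.  304.8 345.2] 40.41 325.0
[225.  304.6 345.5] 40.97 325.04
[226.  304.5 345.7] 41.2 325.07
[227.  304.4 345.8] 41.4 325.07
[228.  304.3 345.8] 41.48 325.02
[229.  304.2 345.7] 41.51 324.98
[230.  304.1 345.8] 41.68 324.97
[231.  304.2 345.7] 41.54 324.95
[232.  304.2 345.7] 41.44 324.94
[233.  304.2 345.6] 41.47 324.91
[234.  304.2 345.6] 41.4 324.93
[235.  304.3 345.6] 41.32 324.95
[236.  304.5 345.5] 40.97 325.01
[237.  304.9 345.2] 40.29 325.04
[238.  305.4 344.7] 39.31 325.09
[239.  305.9 344.3] 38.41 325.12
[240.  306.5 343.8] 37.37 325.15
[241.  307.  343.3] 36.3 325.12
[242.  307.5 342.6] 35.18 325.04
[243. 308. 342.] 33.97 325.01
[244.  308.7 341.6] 32.91 325.11
[245.  309.6 340.6] 30.95 325.12
[246.  310.9 339.4] 28.59 325.15
[325.00840089 231.34996551  20.871257  ] 0.001878171351741574
```

>>> step_arm(deltas=[{"translation": [-0.04, -0.03, 0.1], "rot": [0, 0, 0.0]}, {"translation": [-0.04, -0.03, 0.2], "rot": [0, 0, 0.0]}, {"translation": [-0.04, -0.03, 0.3], "rot": [0, 0, 0.0]}, {"translation": [-0.04, -0.03, 0.4], "rot": [0, 0, 0.0]}, {"translation": [-0.04, -0.03, 0.4], "rot": [0, 0, 0.0]}])

```text
clock: 10.7
eef_pos: [394.7, -60.0, 313.3]
tcp_rot: [-2.75, 0.413, -2.388]
contact_force: [-16.0, 1.2, 20.7]
opening: 0.272
```

```bash
python3 look.py w10
```

```text
10.75 [-0.186  0.036  2.368  0.392  0.196 -2.792] [-15.9   0.7  20.7] [0.06 0.9  0.03] [394.7 -60.  313.3] along n 55.23
```

View pics/w10z.png

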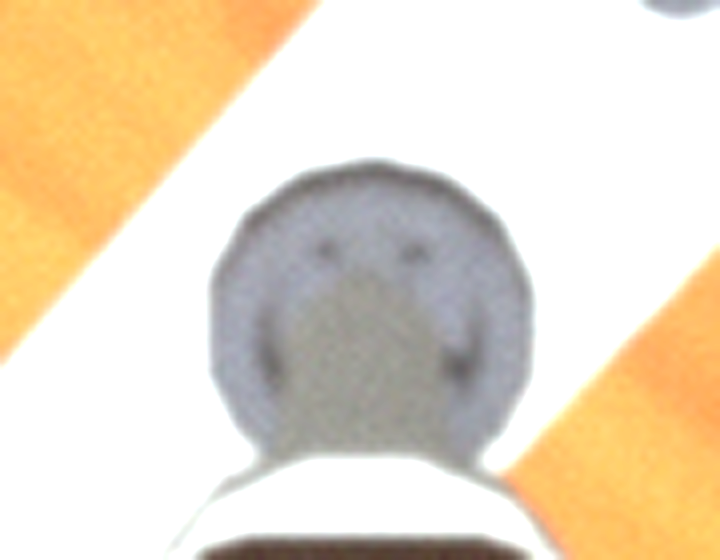

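>>> step_arm(deltas=[{"translation": [0.03, 0.03, 0], "rot": [0, 0, 0.12]}, {"translation": [0.03, 0.03, 0], "rot": [0, 0, 0.24]}, {"translation": [0.03, 0.03, 0.02], "rot": [0, 0, 0.36]}, {"translation": [0.03, 0.03, 0.03], "rot": [0, 0, 0.48]}, {"translation": [0.03, 0.03, 0.03], "rot": [0, 0, 0.48]}])

```text
clock: 11.38
eef_pos: [394.8, -60.2, 313.0]
tcp_rot: [-2.995, 0.545, -2.912]
contact_force: [-13.3, -0.7, 18.4]
opening: 0.268
```

```bash
python3 look.py w11
python3 - <<'E'
from h import *
import pickle
s=pickle.load(open("w11.pkl","rb"))[1];p,r=pose(s);print("tool torque",r.inv().apply(s["wrist_torque"]),r.inv().apply(s["contact_force"]))
E
```

```text
11.425 [-0.186  0.037  2.368  0.395  0.193 -2.315] [-13.4  -1.2  18.7] [-0.5   0.75 -0.2 ] [394.8 -60.2 313. ] along n 54.93
tool torque [ 0.37519103  0.8410598  -0.11934447] [  1.71315391  -1.46871883 -22.90697475]
```

View pics/w11z.png

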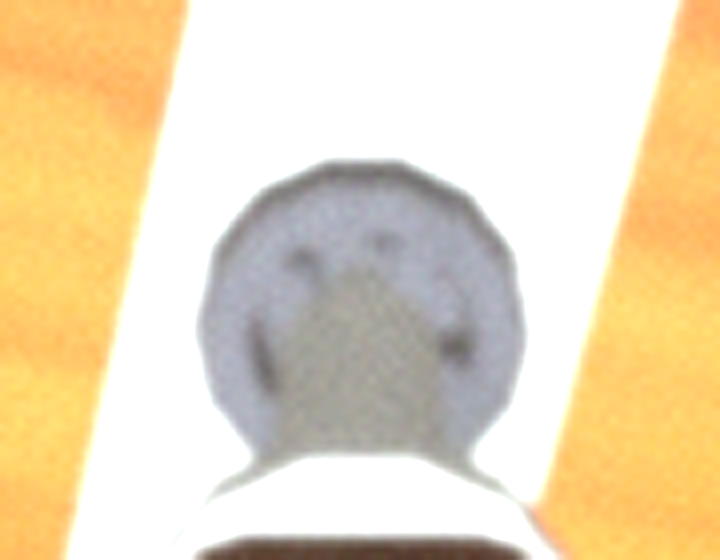

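The cross lags the bit by about 14° while the tool turned 27°, with −0.12 N m resisting: engaged. Driving on.

>>> step_arm(deltas=[{"translation": [0, 0, 0.02], "rot": [0, 0, 0.15]}, {"translation": [0, 0, 0.04], "rot": [0, 0, 0.3]}, {"translation": [0, 0, 0.065], "rot": [0, 0, 0.45]}, {"translation": [0, 0, 0.09], "rot": [0, 0, 0.6]}, {"translation": [0, 0, 0.11], "rot": [0, 0, 0.75]}, {"translation": [0, 0, 0.135], "rot": [0, 0, 0.9]}, {"translation": [0, 0, 0.155], "rot": [0, 0, 1.05]}, {"translation": [0, 0, 0.18], "rot": [0, 0, 1.2]}])

```text
clock: 12.42
eef_pos: [395.1, -60.6, 311.1]
tcp_rot: [2.664, 0.308, 2.052]
contact_force: [-20.3, -10.8, 20.8]
opening: 0.272
```

```bash
cat >> look.py <<'E'
p,r=pose(s);print("tool torque",r.inv().apply(s["wrist_torque"]).round(3),"tool force",r.inv().apply(s["contact_force"]).round(1))
x=r.apply([1,0,0]);print("alpha",np.arctan2(x@e2,x@e1)%(2*np.pi),"tilt err deg",np.degrees(np.arccos(-r.apply([0,0,1])@n)),"axis pt",(p+r.apply([0,0,273.8])).round(1))
E
python3 look.py w12
```

```text
12.475 [-0.187  0.042  2.369  0.403  0.188 -1.111] [-19.8  -9.2  20.3] [-2.29  1.72 -1.45] [395.1 -60.6 311.1] along n 53.1
tool torque [ 2.891 -1.399 -0.033] tool force [ -5.3 -10.4 -27.5]
alpha 2.1691658577734367 tilt err deg 0.1713409896595182 axis pt [540.7 -67.8  79.3]
```

View pics/w12z.png

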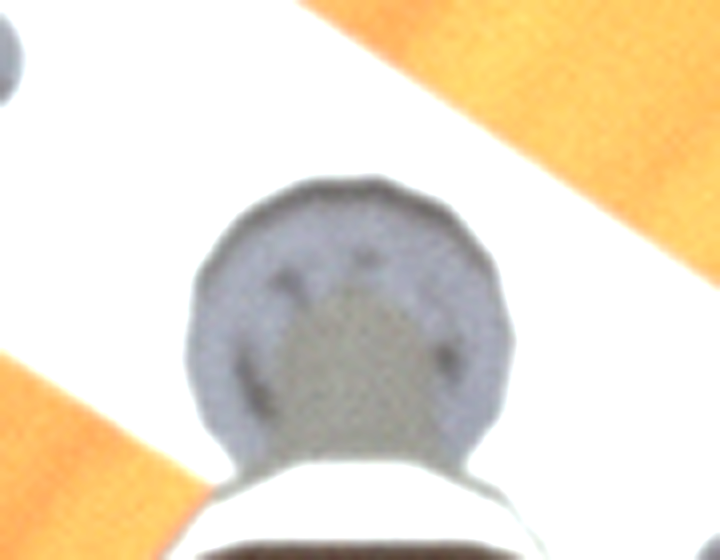

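>>> step_arm(deltas=[{"translation": [-0.02, -0.06, 0.0], "rot": [0, 0, 0.05]}, {"translation": [-0.05, -0.12, 0.0], "rot": [0, 0, 0.15]}, {"translation": [-0.05, -0.12, 0.02], "rot": [0, 0, 0.3]}, {"translation": [-0.05, -0.12, 0.045], "rot": [0, 0, 0.45]}, {"translation": [-0.05, -0.12, 0.07], "rot": [0, 0, 0.6]}, {"translation": [-0.05, -0.12, 0.09], "rot": [0, 0, 0.75]}, {"translation": [-0.05, -0.12, 0.12], "rot": [0, 0, 0.9]}, {"translation": [-0.05, -0.12, 0.12], "rot": [0, 0, 0.9]}])

```text
clock: 13.48
eef_pos: [395.0, -61.4, 309.5]
tcp_rot: [2.601, -0.154, 1.273]
contact_force: [-18.1, -6.1, 18.4]
opening: 0.272
```

```bash
python3 look.py w13
```

```text
13.525 [-0.19   0.046  2.37   0.421  0.186 -0.244] [-17.5  -5.5  18.1] [-1.48  1.59 -0.83] [395.  -61.4 309.5] along n 51.83
tool torque [ 0.951 -2.122 -0.121] tool force [ -7.5  -2.9 -24.5]
alpha 1.2811601797290602 tilt err deg 0.1369500839754778 axis pt [540.4 -68.3  77.6]
```

View pics/w13z.png

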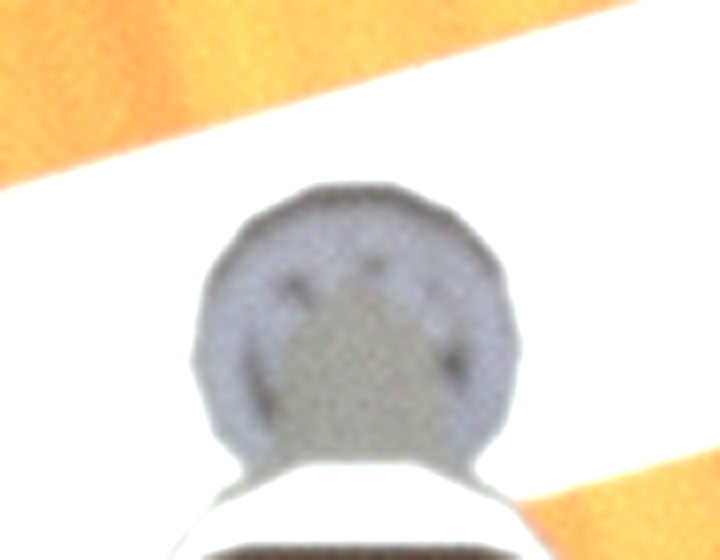

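>>> step_arm(deltas=[{"translation": [-0.06, -0.03, 0.0], "rot": [0, 0, 0.05]}, {"translation": [-0.1, -0.04, 0.0], "rot": [0, 0, 0.1]}, {"translation": [-0.1, -0.04, 0.02], "rot": [0, 0, 0.2]}, {"translation": [-0.1, -0.04, 0.035], "rot": [0, 0, 0.3]}, {"translation": [-0.1, -0.04, 0.05], "rot": [0, 0, 0.4]}, {"translation": [-0.1, -0.04, 0.065], "rot": [0, 0, 0.5]}, {"translation": [-0.1, -0.04, 0.065], "rot": [0, 0, 0.5]}])

```text
clock: 14.4
eef_pos: [394.7, -62.0, 308.6]
tcp_rot: [2.728, -0.388, 0.813]
contact_force: [-16.3, -1.7, 16.3]
opening: 0.271
```

```bash
python3 look.py w14
```

```text
14.45 [-0.192  0.048  2.371  0.435  0.185  0.24 ] [-16.1  -2.1  17.4] [-0.6   1.31 -0.37] [394.7 -62.  308.6] along n 51.13
tool torque [ 0.359 -1.439 -0.042] tool force [ -5.   -1.  -23.2]
alpha 0.7813950278015717 tilt err deg 0.14481812222595325 axis pt [540.  -68.7  76.6]
```

View pics/w14z.png

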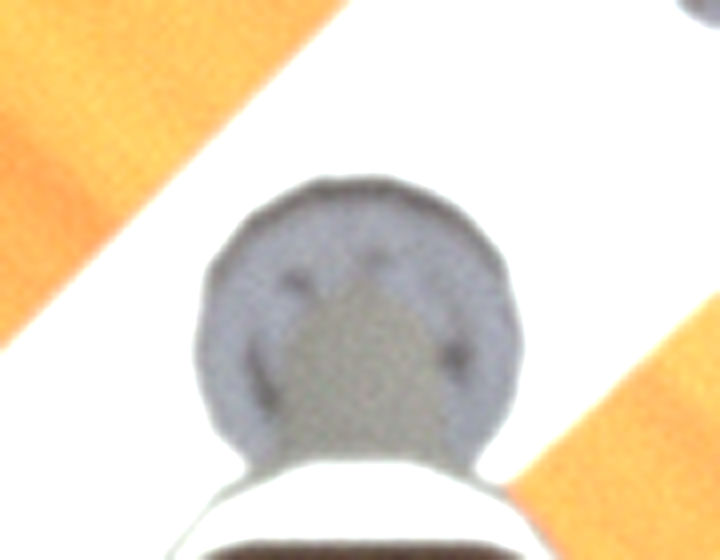

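>>> step_arm(deltas=[{"translation": [-0.03, 0, 0.01], "rot": [0, 0, 0.1]}, {"translation": [-0.05, 0, 0.025], "rot": [0, 0, 0.2]}, {"translation": [-0.05, 0, 0.04], "rot": [0, 0, 0.3]}, {"translation": [-0.05, 0, 0.055], "rot": [0, 0, 0.4]}, {"translation": [-0.05, 0, 0.07], "rot": [0, 0, 0.5]}, {"translation": [-0.05, 0, 0.07], "rot": [0, 0, 0.5]}])

```text
clock: 15.2
eef_pos: [394.7, -62.0, 307.7]
tcp_rot: [2.973, -0.536, 0.278]
contact_force: [-15.0, 2.0, 16.6]
opening: 0.27
```

```bash
python3 look.py w15
```

```text
15.25 [-0.193  0.05   2.371  0.444  0.183  0.73 ] [-15.2   2.   17.5] [0.22 1.18 0.22] [394.7 -62.  307.7] along n 50.41
tool torque [ 0.571 -1.075 -0.101] tool force [ -3.2  -2.3 -22.9]
alpha 0.2815629295413148 tilt err deg 0.17228369885170386 axis pt [539.8 -68.5  75.6]
```

View pics/w15z.png

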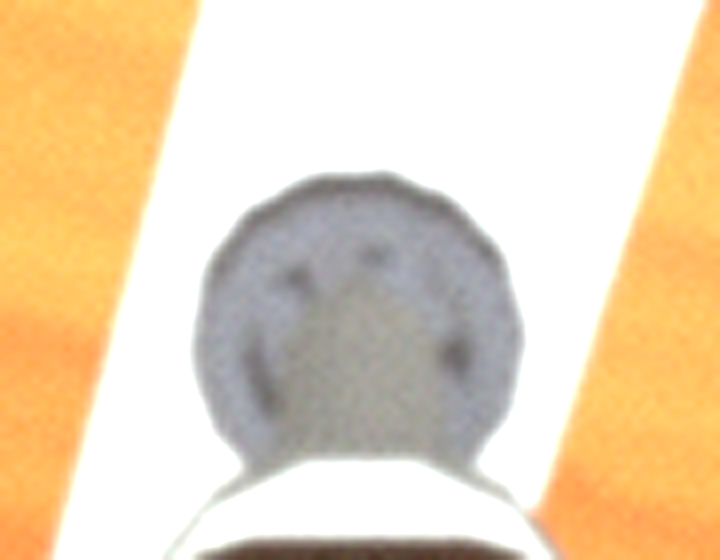

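>>> step_arm(deltas=[{"translation": [-0.02, 0, 0.01], "rot": [0, 0, 0.1]}, {"translation": [-0.03, -0.02, 0.025], "rot": [0, 0, 0.2]}, {"translation": [-0.03, -0.02, 0.04], "rot": [0, 0, 0.3]}, {"translation": [-0.03, -0.02, 0.055], "rot": [0, 0, 0.4]}, {"translation": [-0.03, -0.02, 0.07], "rot": [0, 0, 0.5]}, {"translation": [-0.03, -0.02, 0.07], "rot": [0, 0, 0.5]}])

```text
clock: 16.0
eef_pos: [394.9, -61.7, 307.0]
tcp_rot: [-3.003, -0.543, -0.307]
contact_force: [-14.2, 5.3, 17.6]
opening: 0.274
```

```bash
python3 look.py w16
```

```text
16.05 [-0.192  0.052  2.372  0.45   0.182  1.225] [-13.8   4.5  16.9] [1.   0.87 0.63] [394.9 -61.7 307. ] along n 49.7
tool torque [ 0.914 -1.148 -0.025] tool force [ -3.6  -3.2 -21.7]
alpha 6.06481987908776 tilt err deg 0.1999532557309119 axis pt [540.  -68.   74.9]
```

View pics/w16z.png

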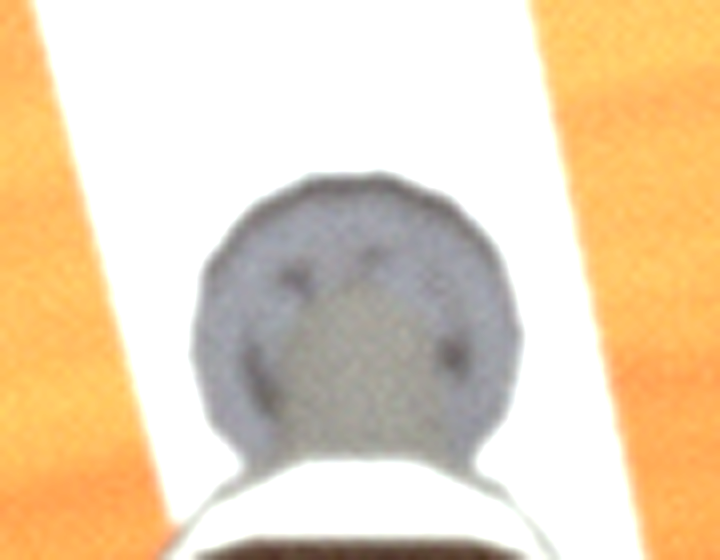

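>>> step_arm(deltas=[{"translation": [-0.02, 0, 0.01], "rot": [0, 0, 0.1]}, {"translation": [-0.03, -0.03, 0.025], "rot": [0, 0, 0.2]}, {"translation": [-0.03, -0.03, 0.035], "rot": [0, 0, 0.25]}, {"translation": [-0.03, -0.03, 0.04], "rot": [0, 0, 0.3]}, {"translation": [-0.03, -0.03, 0.045], "rot": [0, 0, 0.35]}, {"translation": [-0.03, -0.03, 0.045], "rot": [0, 0, 0.35]}])

```text
clock: 16.8
eef_pos: [395.1, -61.3, 306.8]
tcp_rot: [-2.814, -0.462, -0.694]
contact_force: [-17.2, 6.7, 22.1]
opening: 0.276
```

```bash
python3 look.py w17
```

```text
16.85 [-0.191  0.053  2.372  0.45   0.18   1.574] [-16.5   6.2  21.9] [1.   0.71 1.22] [395.1 -61.2 306.8] along n 49.47
tool torque [ 0.826 -1.429 -0.519] tool force [ -5.1  -3.2 -27.5]
alpha 5.716269005936766 tilt err deg 0.21456799459604808 axis pt [540.4 -67.5  74.8]
```

View pics/w17z.png

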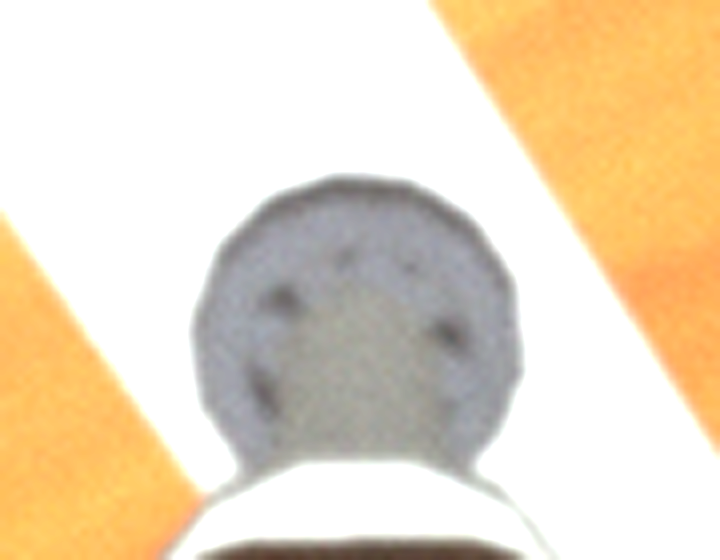

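Torque jumped to 0.52 N m and the head stopped following the bit: hard stop. Unwinding a little within the slack, then withdrawing along the axis.

>>> step_arm(deltas=[{"translation": [-0.02, -0.02, -0.04], "rot": [0, 0, -0.15]}, {"translation": [-0.03, -0.02, -0.06], "rot": [0, 0, -0.3]}, {"translation": [-0.03, -0.02, -0.2], "rot": [0, 0, -0.3]}, {"translation": [-0.03, -0.02, -0.7], "rot": [0, 0, -0.3]}, {"translation": [-0.03, -0.02, -1.5], "rot": [0, 0, -0.3]}, {"translation": [-0.03, -0.02, -3.5], "rot": [0, 0, -0.3]}, {"translation": [-0.03, -0.02, -5.5], "rot": [0, 0, -0.3]}, {"translation": [-0.03, -0.02, -6], "rot": [0, 0, -0.3]}])

```text
clock: 17.85
eef_pos: [363.5, -60.2, 358.3]
tcp_rot: [-2.975, -0.539, -0.364]
contact_force: [1.1, -0.5, -2.3]
opening: 0.27
```

```bash
python3 look.py w18
python3 - <<'E'
from h import *
import pickle
w,s=pickle.load(open("w18.pkl","rb"))
cv2.imwrite("pics/w18.png",w["image"][:,:,::-1])
sd=cam("side");crop(sd,240,190,330,310,5,"s18.png")
E
```

```text
17.9 [-0.207 -0.12   2.372  0.255  0.344  1.466] [ 1.1 -0.2 -2.2] [ 0.01  0.48 -0.03] [363.5 -60.1 358.2] along n 109.76
tool torque [-0.154 -0.451  0.021] tool force [-0.2  0.2  2.4]
alpha 6.014510881158371 tilt err deg 0.22504804405540468 axis pt [509.3 -67.  126.5]
```

View pics/w18.png

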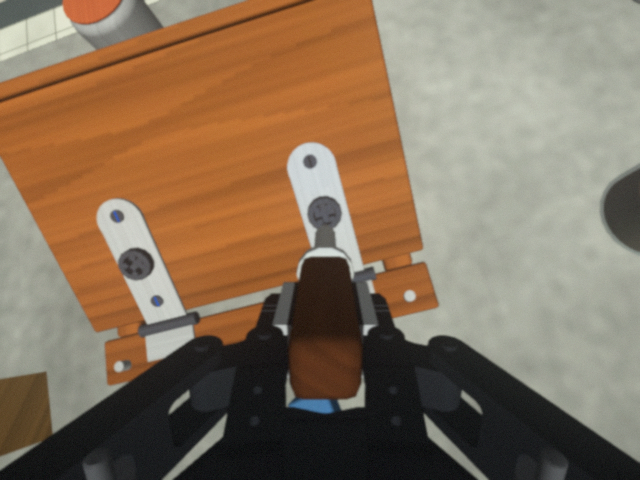

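View pics/s18.png

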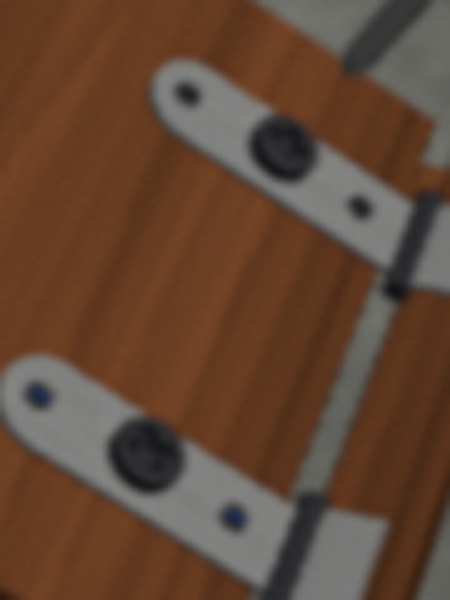

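Run:
```python
from h import *
import pickle
w,s=pickle.load(open("w18.pkl","rb"));sd=cam("side");t=cam("top")
crop(t,255,190,375,235,6.5,"t18.png")
a=cv2.resize(w["image"][185:240,295:355,::-1],None,fx=6,fy=6,interpolation=cv2.INTER_CUBIC)
b=cv2.resize(w["image"][235:290,107:167,::-1],None,fx=6,fy=6,interpolation=cv2.INTER_CUBIC)
cv2.imwrite("pics/w18z.png",np.clip(np.hstack([a,b]).astype(float)*1.6,0,255).astype(np.uint8))
for o in ([(sd,(296.6,219.6)),(w,(324,211.5))],[(sd,(269.2,281)),(w,(136,263.5))]):
    P,res=tri(o);print(P,res,n@P)
```

```text
[539.37057208 -69.96878235  75.88121471] [np.float64(1.4151843235850765), np.float64(1.415184323585242)] -222.9678508230068
[547.04911929 111.08647969  76.38023612] [np.float64(0.863341843109807), np.float64(0.8633418431099001)] -221.81334657904176
```

View pics/w18z.png

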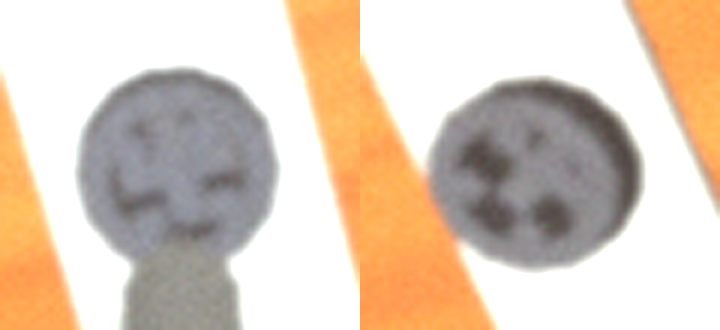

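View pics/t18.png

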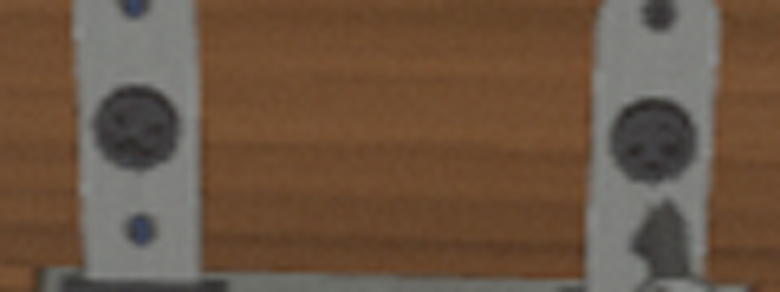

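Head is flush: its face lies at n = −223.0 against −221.8 for the screw that was already home, and the recess turned about 3.9 rad. Returning to above the block with the pose used at the grasp.

Run:
```python
from h import *
delta([448.4,362.4,437],down(1.40))
```

```text
trans [ -2.03 -43.65  -3.34] rot [ 0.351 -0.527 -1.668] dist 438.2 ang 1.784 rows 7.011744275136038 9.541489687266672
```

>>> step_arm(deltas=[{"translation": [-0.2, -4.4, -0.6], "rot": [0.035, -0.053, -0.167]}, {"translation": [-0.4, -8.7, -1.2], "rot": [0.07, -0.105, -0.334]}, {"translation": [-0.6, -13.1, -1.8], "rot": [0.105, -0.158, -0.5]}, {"translation": [-0.8, -17.5, -2.4], "rot": [0.14, -0.211, -0.667]}, {"translation": [-1, -21.8, -3], "rot": [0.175, -0.263, -0.834]}, {"translation": [-1.2, -26.2, -3.3], "rot": [0.21, -0.316, -1.0]}, {"translation": [-1.4, -30.6, -3.3], "rot": [0.245, -0.369, -1.168]}, {"translation": [-1.6, -34.9, -3.3], "rot": [0.28, -0.421, -1.334]}])

```text
clock: 19.05
eef_pos: [428.5, 279.7, 425.8]
tcp_rot: [3.09, -0.113, 1.074]
contact_force: [0.8, -0.1, -1.8]
opening: 0.273
```

Run:
```python
from h import *
print(readout.sense()["qpos"].round(3))
delta([448.4,362.4,437],down(1.40))
```

```text
[0.572 0.122 1.891 0.011 1.006 1.066]
trans [ 8.29 -2.18 -0.3 ] rot [ 0.069 -0.104 -0.328] dist 85.7 ang 0.351 rows 1.3718865811517105 1.8762107400081245
```

>>> step_arm(deltas=[{"translation": [4.1, -1.1, -0.3], "rot": [0.034, -0.052, -0.164]}, {"translation": [8.3, -2.2, -0.3], "rot": [0.069, -0.104, -0.328]}, {"translation": [8.3, -2.2, -0.3], "rot": [0.069, -0.104, -0.328]}, {"translation": [8.3, -2.2, -0.3], "rot": [0.069, -0.104, -0.328]}, {"translation": [8.3, -2.2, -0.3], "rot": [0.069, -0.104, -0.328]}])

```text
clock: 19.68
eef_pos: [448.1, 359.6, 437.5]
tcp_rot: [3.14, -0.001, 1.392]
contact_force: [-0.0, -0.2, -1.3]
opening: 0.272
```

Run:
```python
from h import *
import pickle
delta([448.5,362.5,437],down(1.40))
w=cam("wrist");s=readout.sense();p,r=pose(s)
pickle.dump((w,s),open("w19.pkl","wb"))
delta([448.5,362.5,437],down(1.40))
print(proj(w,[p+r.apply([0,0,273.8])]))
crop(w,240,140,420,290,4.4,"w19z.png")
sd=cam("side");crop(sd,230,310,350,440,5,"s19.png")
```

```text
trans [ 0.29 -0.01  0.05] rot [ 0.002 -0.001 -0.008] dist 3.0 ang 0.008 rows 0.04727960688877363 0.04243509747987207
trans [ 0.29 -0.02  0.08] rot [ 0.002 -0.001 -0.008] dist 3.0 ang 0.008 rows 0.04812883639919794 0.04256367449015119
[[325.05468302 229.26817012]]
```

View pics/w19z.png

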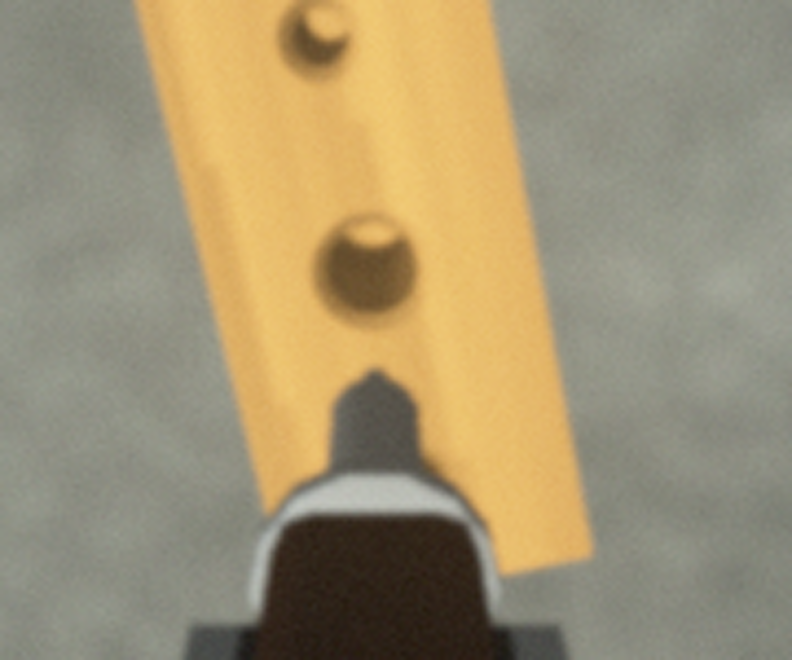

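View pics/s19.png

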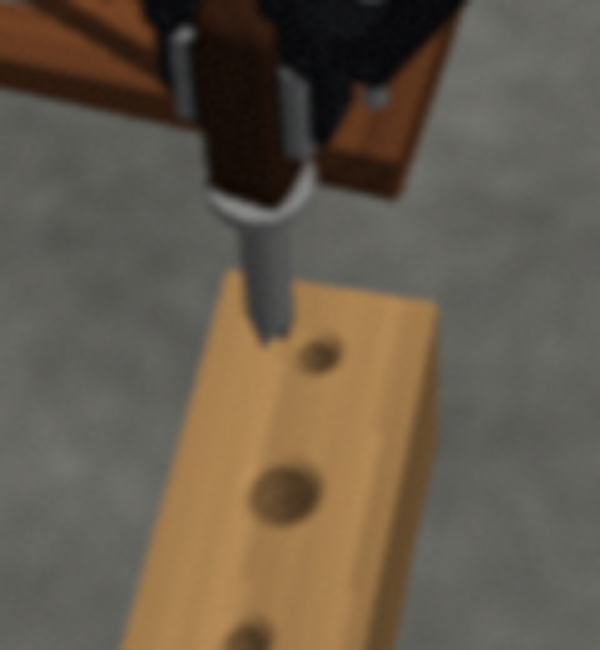

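Run:
```python
from h import *
import pickle
w,s=pickle.load(open("w19.pkl","rb"));p,r=pose(s)
print("apex",240+375/4.4,140+372/4.4)
h=onz(w,(323.4,200.9),82);print("hole world",h)
f=tframe(w); M=f["world_to_cam"].copy(); O=np.array([77,-0.7,31.23]); M[:3,3]=-RC@O; f["world_to_cam"]=M
print("tip pred",proj(f,[[0,0,273.8],[5,0,273.8]]))
print("hole in tool, tip at 0:",onz(f,(323.4,200.9),p[2]-82))
print("hole in tool from world:",r.inv().apply(h-p))
# via reported extrinsics, tip ray
t=onz(w,(325.4,231.0),p[2]-273.8);print("tip world from image",t)
```

```text
apex 325.22727272727275 224.54545454545453
hole world [447.80808562 362.46734107  82.        ]
tip pred [[325.87921899 231.07389274]
 [325.8850431  224.43633429]]
hole in tool, tip at 0: [  3.76590268  -2.12056779 355.76701981]
hole in tool from world: [  2.29277017  -1.5042695  355.76804929]
tip world from image [448.72409084 358.53492362 163.96701981]
```

>>> step_arm(deltas=[{"translation": [0.17, -0.05, 0], "rot": [0.001, -0.001, -0.004]}, {"translation": [0.34, -0.12, 2], "rot": [0.002, -0.001, -0.008]}, {"translation": [0.34, -0.12, 4], "rot": [0.002, -0.001, -0.008]}, {"translation": [0.34, -0.12, 6.5], "rot": [0.002, -0.001, -0.008]}, {"translation": [0.34, -0.12, 7.2], "rot": [0.002, -0.001, -0.008]}, {"translation": [0.34, -0.12, 7.2], "rot": [0.002, -0.001, -0.008]}, {"translation": [0.34, -0.12, 7.2], "rot": [0.002, -0.001, -0.008]}])

```text
clock: 20.65
eef_pos: [448.2, 364.5, 367.1]
tcp_rot: [3.14, -0.002, 1.402]
contact_force: [0.5, 1.0, -1.7]
opening: 0.274
```

Run:
```python
from h import *
import pickle
w=cam("wrist");s=readout.sense();p,r=pose(s);print(p,s["contact_force"])
pickle.dump((w,s),open("w20.pkl","wb"))
crop(w,240,140,420,290,4.4,"w20z.png")
sd=cam("side");crop(sd,230,330,350,450,5,"s20.png")
```

```text
[448.17985369 364.43363816 367.09306744] [-0.15541238 -0.33724371 -2.27248655]
```

View pics/w20z.png

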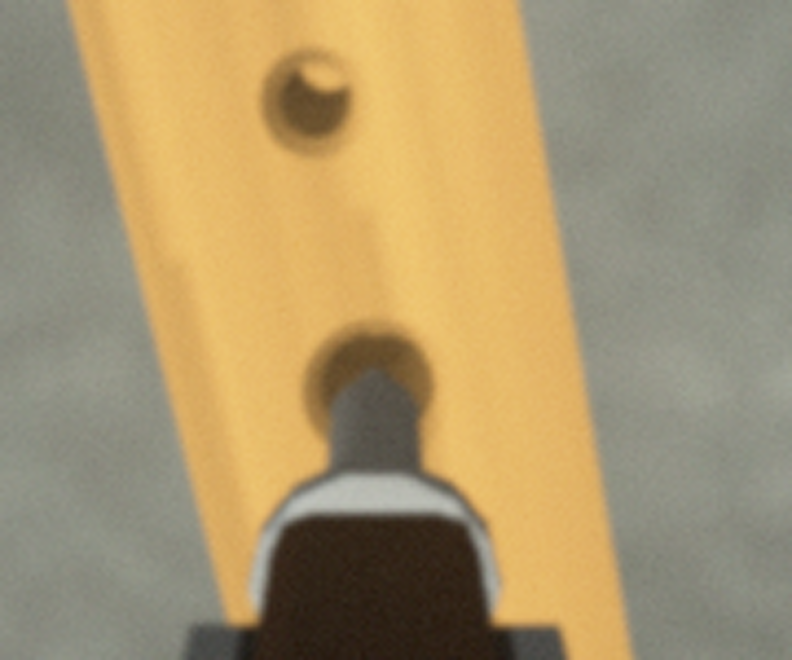

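View pics/s20.png

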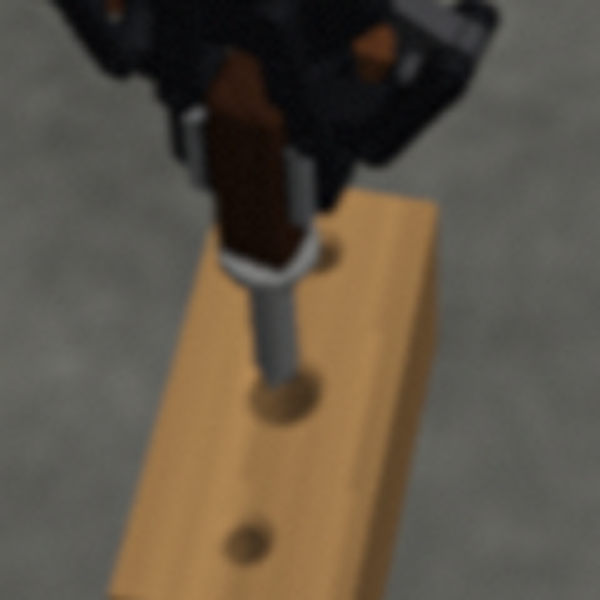

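>>> step_arm(deltas=[{"translation": [0, -0.12, 0], "rot": [0, 0, 0]}, {"translation": [0, -0.12, 1.0], "rot": [0, 0, 0]}, {"translation": [0, -0.12, 2.0], "rot": [0, 0, 0]}, {"translation": [0, -0.12, 3], "rot": [0, 0, 0]}, {"translation": [0, -0.12, 4], "rot": [0, 0, 0]}, {"translation": [0, -0.12, 4], "rot": [0, 0, 0]}])

```text
clock: 21.5
eef_pos: [446.5, 364.2, 324.8]
tcp_rot: [-3.14, 0.001, 1.402]
contact_force: [0.7, -0.3, -1.7]
opening: 0.273
```

Run:
```python
from h import *
s=readout.sense();p,r=pose(s);print(p,s["contact_force"],s["wrist_torque"])
w=cam("wrist");crop(w,240,140,420,290,4.4,"w21z.png")
```

```text
[446.48097738 364.22669104 324.83004639] [ 0.7081664  -0.34612466 -1.7215868 ] [ 0.00575525  0.00038994 -0.07241669]
```

View pics/w21z.png

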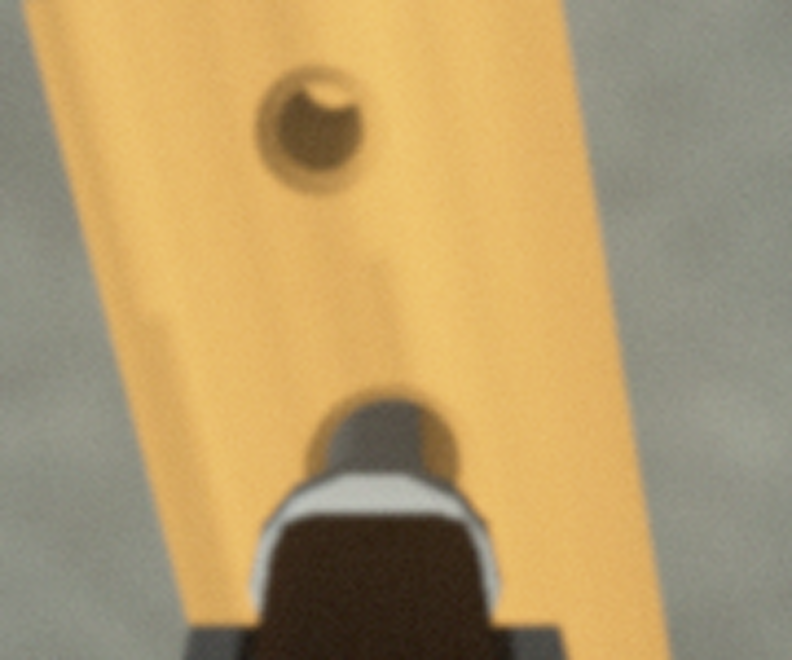

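>>> step_arm(deltas=[{"translation": [-0.03, 0.05, 0.5], "rot": [0, 0, 0]}, {"translation": [-0.06, 0.1, 1.2], "rot": [0, 0, 0]}, {"translation": [-0.06, 0.1, 2.0], "rot": [0, 0, 0]}, {"translation": [-0.06, 0.1, 2.8], "rot": [0, 0, 0]}, {"translation": [-0.06, 0.1, 3.4], "rot": [0, 0, 0]}, {"translation": [-0.06, 0.1, 3.7], "rot": [0, 0, 0]}, {"translation": [-0.06, 0.1, 3.7], "rot": [0, 0, 0]}])

```text
clock: 22.42
eef_pos: [447.6, 363.7, 288.8]
tcp_rot: [-3.141, -0.0, 1.402]
contact_force: [-0.4, -0.3, -2.6]
opening: 0.268
```

Run:
```python
from h import *
s=readout.sense();p,r=pose(s);print(p,s["contact_force"],s["wrist_torque"])
w=cam("wrist");crop(w,240,140,420,290,4.4,"w22z.png")
sd=cam("side");crop(sd,230,340,350,470,5,"s22.png")
```

```text
[447.60761564 363.70898701 288.82154154] [-0.37177016 -0.29896326 -2.60021295] [-0.01015466  0.00511908  0.03730741]
```

View pics/w22z.png

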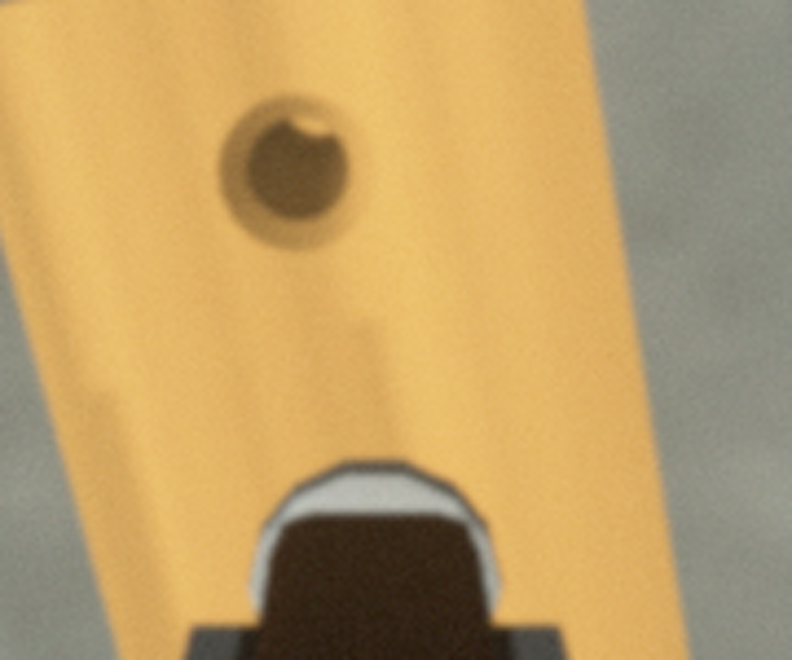

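Collar is just above the block (about 3 mm to go), no side force. Last few millimetres until it rests.

>>> step_arm(deltas=[{"translation": [0, 0, 0.1], "rot": [0, 0, 0]}, {"translation": [0, 0, 0.2], "rot": [0, 0, 0]}, {"translation": [0, 0, 0.27], "rot": [0, 0, 0]}, {"translation": [0, 0, 0.27], "rot": [0, 0, 0]}])

```text
clock: 23.02
eef_pos: [447.6, 363.7, 286.2]
tcp_rot: [3.142, -0.0, 1.402]
contact_force: [-0.0, 0.3, -2.2]
opening: 0.272
```

>>> step_arm(deltas=[{"translation": [0, 0, 0.05], "rot": [0, 0, 0]}, {"translation": [0, 0, 0.1], "rot": [0, 0, 0]}, {"translation": [0, 0, 0.1], "rot": [0, 0, 0]}])

```text
clock: 23.4
eef_pos: [447.7, 363.7, 285.8]
tcp_rot: [3.141, -0.001, 1.402]
contact_force: [-2.4, -1.1, 5.6]
opening: 0.275
```

>>> step_arm(deltas=[{"translation": [0, 0, 0], "rot": [0, 0, 0]}, {"translation": [0, 0, 0], "rot": [0, 0, 0]}, {"translation": [0, 0, 0], "rot": [0, 0, 0]}, {"translation": [0, 0, 0], "rot": [0, 0, 0]}, {"translation": [0, 0, 0], "rot": [0, 0, 0]}, {"translation": [0, 0, 0], "rot": [0, 0, 0]}, {"translation": [0, 0, 0], "rot": [0, 0, 0]}], grip=0)

```text
clock: 24.28
eef_pos: [447.6, 363.7, 285.3]
tcp_rot: [3.142, -0.0, 1.402]
contact_force: [-0.3, 0.8, -0.4]
opening: 1.003
```

>>> step_arm(deltas=[{"translation": [0, 0, -1], "rot": [0, 0, 0]}, {"translation": [0, 0, -3], "rot": [0, 0, 0]}, {"translation": [0, 0, -6], "rot": [0, 0, 0]}, {"translation": [0, 0, -9], "rot": [0, 0, 0]}, {"translation": [0, 0, -12], "rot": [0, 0, 0]}, {"translation": [0, 0, -15], "rot": [0, 0, 0]}, {"translation": [0, 0, -15], "rot": [0, 0, 0]}])

```text
clock: 25.15
eef_pos: [448.0, 364.0, 438.6]
tcp_rot: [3.138, -0.004, 1.402]
contact_force: [-0.2, -0.0, -0.6]
opening: 0.999
```

Run:
```python
from h import *
s=readout.sense();print(s["clock"],s["eef_pos"],s["contact_force"],s["opening"])
w=cam("wrist");cv2.imwrite("pics/w23.png",w["image"][:,:,::-1])
sd=cam("side");cv2.imwrite("pics/s23.png",sd["image"][:,:,::-1])
t=cam("top");cv2.imwrite("pics/t23.png",t["image"][:,:,::-1])
```

```text
25.15 [448.04187387 363.99155133 438.58897782] [-0.24988728 -0.00930213 -0.64105741] 0.9985654958034038
```

View pics/w23.png

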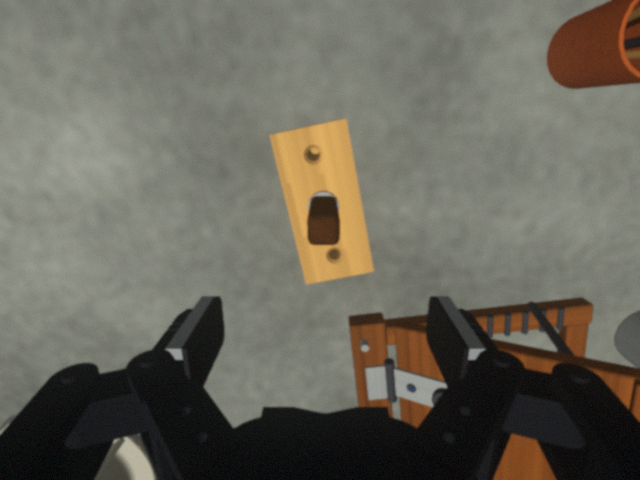

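View pics/s23.png

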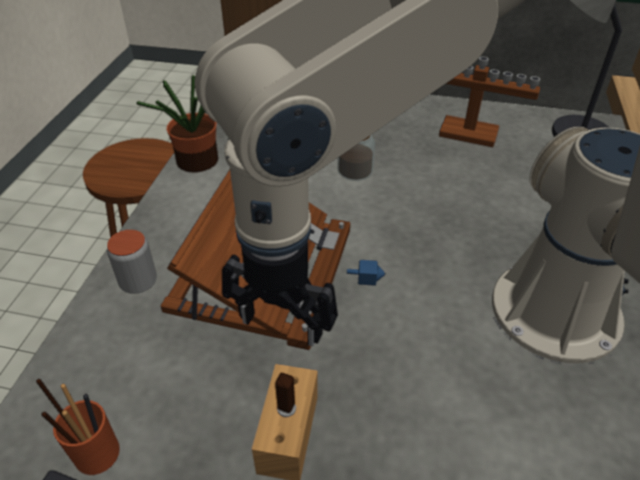

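View pics/t23.png

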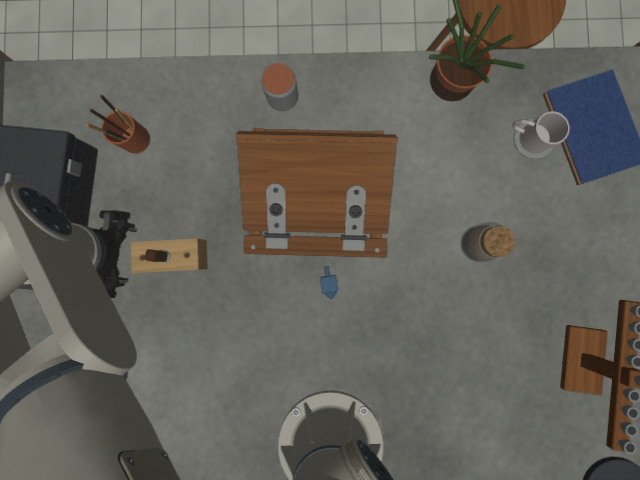

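Driver stands upright in its hole at (285,395) in the side view; jar and dreidel have not moved. I'll look once more at both heads from above to check flushness.

Run:
```python
from h import *
delta([500,20,420],down(0.0))
```

```text
trans [-32.97  10.96   1.48] rot [-0.     0.     1.402] dist 347.7 ang 1.402 rows 5.563936508368002 7.497274353162255
```

>>> step_arm(deltas=[{"translation": [-4.1, 1.4, 0.2], "rot": [0, 0, 0.175]}, {"translation": [-8.2, 2.8, 0.4], "rot": [0, 0, 0.35]}, {"translation": [-12.4, 4.1, 0.6], "rot": [0, 0, 0.525]}, {"translation": [-16.5, 5.5, 0.8], "rot": [0, 0, 0.7]}, {"translation": [-20.6, 6.9, 1], "rot": [0, 0, 0.875]}, {"translation": [-24.8, 8.2, 1.2], "rot": [0, 0, 1.05]}, {"translation": [-28.9, 9.6, 1.4], "rot": [0, 0, 1.225]}, {"translation": [-33, 11, 1.5], "rot": [0, 0, 1.4]}])

```text
clock: 26.3
eef_pos: [500.3, 18.4, 419.0]
tcp_rot: [-3.141, 0.002, -0.004]
contact_force: [0.4, 0.0, 1.3]
opening: 1.001
```

>>> step_arm(deltas=[{"translation": [0, 0, 0], "rot": [0, 0, 0]}, {"translation": [0, 0, 0], "rot": [0, 0, 0]}])

```text
clock: 26.55
eef_pos: [500.3, 19.9, 419.4]
tcp_rot: [-3.141, 0.001, 0.003]
contact_force: [-0.2, 0.1, 0.2]
opening: 0.999
```

Run:
```python
from h import *
w=cam("wrist");s=readout.sense();print(s["clock"],s["eef_pos"],s["tcp_rot"])
i=w["image"][:,:,::-1];cv2.imwrite("pics/w24.png",i)
print(proj(w,[[547,110,76],[538,-69.5,76]]))
c=proj(w,[[547,110,76],[538,-69.5,76]]).round().astype(int)
z=[cv2.resize(i[v-33:v+33,u-33:u+33],None,fx=6,fy=6,interpolation=cv2.INTER_CUBIC) for u,v in c]
cv2.imwrite("pics/w24z.png",np.clip(np.hstack(z).astype(float)*1.6+10,0,255).astype(np.uint8))
```

```text
26.6 [500.33635719  20.35557428 419.55378996] [-3.14081795e+00  1.06957426e-03  3.37351894e-03]
[[219.3797809  155.51769426]
 [424.48529591 166.57040477]]
```

View pics/w24z.png

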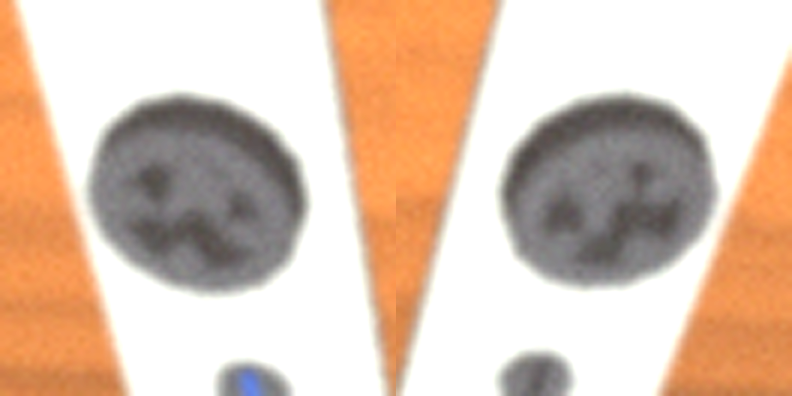

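Both heads now sit the same way on their straps, as mirror images with equal side walls. Before, the right head hung over the strap's edge. Handing in.

```bash
python3 -c "
from rig import ticket; print(ticket.sign_off())"
```

```text
the job is handed in; nothing more can be done
None
```

The loose screw, in the right strap (world −y side), is driven home, and the screwdriver is back upright in its block hole and released. I handed the job in at about 27 s; no verdict is reported.

- **Drive:** I turned the recess clockwise by about 3.9 rad while following the head down about 5.8 mm. I stopped when the torque jumped to 0.52 N m and the head no longer followed the bit. The wrist force read at most about 31 N, at the ends of moves and between them.
- **Seating check:** Measured along the screw axis, the driven head is at −223.0 mm. The screw that was already home reads −221.8 mm, so they agree within the 2 mm camera calibration. The last close view shows both heads sitting alike on their straps.
- **Surroundings:** The collar came to rest on the block before I let go, and a later view shows the driver upright. The jar and dreidel look unmoved in the final side and top views. The bit touched only the screw recess and the block hole.
- **Disagreement:** The wrist camera's reported pose disagreed with the arm's own by up to 3 mm depending on orientation. I aligned the bit to the recess and the hole from their relative positions in the pictures instead. During driving the bit took about 10 N of side force, and I corrected for it as I went.

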